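Roll the weld-test blanks yellow side up and put them away in the kit drawer

ROBOT

A 6-joint arm with a two-finger parallel gripper is mounted at the origin on a cart in front of the work surface, level with it; the furniture and walls round the work are solid. World frame = base frame: x ahead of the robot, y to its left, z up, the work surface at z = 0. Lengths are in m, angles in rad, forces in N, time in s.
With the tool pointing down it reaches from about 0.375 to 0.9 m from the base axis. Payload 3.1 kg.
Tool frame: the origin (TCP) lies between the finger pads; the fingertips stand manip.nose_length ahead of it and the grasp point (between the pads) lies 5 mm behind it (manip.nose_length is the distance from the TCP to the fingertips, in m); z points along the fingers, y is the line along which they close (so a half turn about z gives the same grasp; the last joint's range is limited). The gripper opens to 85 mm and grips with 20 to 120 N. Pads are 22 mm wide; open, the fingers measure 114 mm over their backs; the gripper's body (76 mm by 85 mm) begins 54 mm behind the grasp point. The pads swing forward as they close: fully open they stand 13 mm farther back than shut.
Start: joints at [-1.31, 0.527, 1.433, -0, 1.181, -0.178], TCP at [0.266, -0.566, 0.245] pointing down, gripper open.
Joint ranges: [-3.08, 3.08], [-0.75, 2.2], [0.22, 2.44], [-1.43, 4.57], [0, 2.65], [-2.85, 2.85]. Speed limits (rad/s): [2.79, 2.79, 3.14, 3.14, 3.14, 3.14].

INTERFACE

Orientations are given as a unit quaternion [x, y, z, w].
In Python, from station import monitor, eyes, job, manip gives the robot as it stands.
- The arm moves only by the shell command python3 -m pendant 'ROWS' [FORCE]. ROWS is JSON, a list that holds one entry, the list of rows, each a list of 7 numbers: the shift along the tool's x, y, z as a fraction of full scale, then the turn, a rotation vector about the tool's x, y, z as a fraction of full scale, then the opening, from 0 (shut) to 1 (fully open). A call has 1 to 20 rows; each row shifts and turns the commanded pose from where the row before left it, along the tool's axes as they then stand; what a row does not reach is not made up. Full scale, the value 1, is 800 mm for a shift and 0.12 rad for a turn. A row lasts 1/10 s, in which the tool goes at most 50 mm and 8.59 degrees, less where a joint would pass 70% of its speed; a pose out of reach is approached as far as the arm can. A call with a number of a shift or a turn outside -1 to 1 is refused whole. A call with a gripper value outside its range is refused whole. The fingers move at their own pace and stop on an object; FORCE is the grip in N (left out, the last holds). Time passes only in rows, so rows that do not move let the fingers close. It gives the time, the measured TCP pose, the force, the opening and the grip force at its end, in the units of the state.
- monitor.sense(): the state, without advancing time (a new reading comes with each control period).
- eyes.snapshot(name): name is "scene" or "top" or "wrist"; returns a dict with "pixels" (480x640x3 uint8, red, green, blue), "depth" (480x640 float32, m along the optical axis (not along the pixel's ray), 0 where there is no reading), "intrinsics" (3x3 intrinsics, pixels), "eye" and "attitude" of the camera in the world. Camera axes: x right, y down, z forward; pixel columns grow to the right and rows downward; lengths in m; the calibration is good to about 2 mm. A picture is of the moment at which its call begins.
- job.sign_off(): hands the job in; it is judged then, once.
The state is a dict: "t": time; "q": joint angles; "qd": joint speeds; "tau": joint torques, N m; "tcp_pos": TCP position; "tool_rot": TCP orientation; "force": force on the tool from outside, world axes, zero at the start; "ft_torque": the same for the moment, N m; "finger_gap": opening from 0.0 (shut) to 1.0 (fully open); "gripper_force": force on a finger pad.
Only numpy, scipy, OpenCV 4.12 (cv2) and the standard library are available. Lean on these libraries where they do the work, as an engineer would, in place of code of your own. Each camera call takes 0.05 s, during which the arm holds its last target. There are 200 camera calls.

TASK

The hexagonal aluminium weld-test blanks lie about the bench on the wrong flats. First roll every one of them over on the bench until its yellow-painted flat is on top; once all of them lie on the bench with yellow up, lay them side by side on the floor of the open drawer, yellow still on top, and push the drawer fully home past its click. Leave the bracket, the steel weight and the paste tin where they stand.

Things in the scene. Friction and masses are not known exactly. Their poses are not given: they have to be found in the camera images.
- blank0_centre (a point): silver-grey hexagonal aluminium weld-test blank: a six-sided prism 48 mm across flats (55 mm over its edges), 66 mm long, about 0.36 kg, flat bare end faces. This point is its centre, 24 mm above whatever flat it lies on. Own y = the long axis of the prism; own +z = square out of its one yellow-painted flat; the other five flats are bare metal. It starts on the bench lying on one of its bare flats or on the yellow one, never with yellow on top. May be absent
- blank1_centre (a point): silver-grey hexagonal aluminium weld-test blank: a six-sided prism 48 mm across flats (55 mm over its edges), 66 mm long, about 0.36 kg, flat bare end faces. This point is its centre, 24 mm above whatever flat it lies on. Own y = the long axis of the prism; own +z = square out of its one yellow-painted flat; the other five flats are bare metal. It starts on the bench lying on one of its bare flats or on the yellow one, never with yellow on top. May be absent
- blank2_centre (a point): silver-grey hexagonal aluminium weld-test blank: a six-sided prism 48 mm across flats (55 mm over its edges), 66 mm long, about 0.36 kg, flat bare end faces. This point is its centre, 24 mm above whatever flat it lies on. Own y = the long axis of the prism; own +z = square out of its one yellow-painted flat; the other five flats are bare metal. It starts on the bench lying on one of its bare flats or on the yellow one, never with yellow on top. May be absent
- blank3_centre (a point): silver-grey hexagonal aluminium weld-test blank: a six-sided prism 48 mm across flats (55 mm over its edges), 66 mm long, about 0.36 kg, flat bare end faces. This point is its centre, 24 mm above whatever flat it lies on. Own y = the long axis of the prism; own +z = square out of its one yellow-painted flat; the other five flats are bare metal. It starts on the bench lying on one of its bare flats or on the yellow one, never with yellow on top. May be absent
- drawer_floor (a point): middle of the front edge of the drawer's inner floor, on the floor, 16 mm above the bench; x points into the case (the way the drawer closes), y left, z up. Inside, the drawer spans x = 0 to 146 mm and y = -132 to 132 mm; side and back walls are 4 mm thick and 40 mm high over the floor, the grey front panel 12 mm thick and 56 mm high. At the start all of it stands clear of the case
- drawer_handle (a point): middle of the straight steel bar handle of the drawer: bar 12 mm thick, 112 mm long along the drawer's y, 25 mm in front of the grey front panel's outer face, 37 mm in front (-x) of this floor point, 42 mm above the bench; axes as drawer_floor
- drawer (a joint): how far the drawer is open, in m: 0 = fully home, against its stop; 0.180 = fully out. It starts open by 0.165 to 0.178, stays where it is left and slides with about 1.5 N. A sprung detent ball gives a click: in the last 12 mm it resists with about 2 N more and then holds the drawer shut
- drawer_case: blue steel case that holds the drawer, fixed to the bench: 225 mm deep, 300 mm wide, 80 mm high. Origin on the bench under the middle of its open front edge; x points into the case, y to the left, z up
- bracket_mid (a point): bystander: tacked bracket, a 62 x 105 x 8 mm base plate with an upright tab, 52 mm high in all; this point is the middle of its underside, raised 25 mm
- weight_mid (a point): bystander: turned steel weight with a knob on top, 52 mm across, 84 mm high; this point is its centre
- tin_mid (a point): bystander: black paste tin, 56 mm across, 62 mm high; this point is its centre

How it is judged:
By the outcome, as a careful person would: the job done as asked, in the order asked, and still so for the second after the job is handed in, with the robot touching nothing.
Of blank0, blank1, blank2, blank3 only 3 to 4 are there at a start; the rules pass over those that are not, and their reading is None.
At some moment in a run one of blank0, blank1, blank2, blank3 may be knocked a few centimetres aside while the robot is not near it.
Once in a run the grip may slacken for a moment while it holds something.
It also fails if it takes over 210 s, if anything falls off the work surface, if the arm or the gripper's body presses on something with over 40 N, if the wrist force passes 120 N, or if a joint passes its speed limit or range.

## Working session

There is one attempt and no reset: what is moved stays moved. The work goes in short steps, Python scripts to look and compute and a shell command to move; the robot and the scene stay as the last step left them, time stands still between calls to the robot, and variables do not carry over. Pictures are saved under pics/ and viewed, at most 14 in all, crops included, and the job is handed in when it is done.

```bash
ls; mkdir -p pics
python3 - <<'E'
from station import monitor, eyes, job, manip
import cv2,numpy as np
print(monitor.sense(), manip.nose_length)
for n in ["scene","top"]:
    s=eyes.snapshot(n); cv2.imwrite(f"pics/{n}0.png",s["pixels"][:,:,::-1]); np.savez(f"{n}0.npz",**s)
    print(n,s["intrinsics"],s["eye"],s["attitude"])
E
```

```text
pics
{'t': 0.0, 'q': array([-1.31049472e+00,  5.28458411e-01,  1.43391803e+00,  1.74002686e-05,
        1.18138106e+00, -1.78473556e-01]), 'qd': array([-0.00103922, -0.00113524,  0.00033806, -0.00046274,  0.00208509,
        0.00023314]), 'tau': array([ 1.31702946e-03, -4.42346942e+01, -1.78025186e+01, -1.23369691e-04,
        8.54649232e-03,  5.58936875e-06]), 'tcp_pos': array([ 0.26538519, -0.56509816,  0.24433334]), 'tool_rot': array([ 9.76031063e-01,  2.17628565e-01, -3.62354442e-05, -1.08184548e-03]), 'force': array([-0.11267217, -0.32305158, -0.99362847]), 'ft_torque': array([ 0.0553208 , -0.01250717,  0.01010318]), 'gripper_force': 0.0, 'finger_gap': 1.000518132025044} 0.014
scene [[612.04975674   0.         315.8648061 ]
 [  0.         612.04975674 231.06916255]
 [  0.           0.           1.        ]] [-0.31999695  0.75225766  0.82036215] [-0.35969534  0.79510927 -0.43970999  0.21231022]
top [[623.2312558    0.         323.50818615]
 [  0.         623.2312558  245.06312476]
 [  0.           0.           1.        ]] [ 0.30325993 -0.01935428  1.78256823] [-0.70217537  0.70638744 -0.06046194  0.06565735]
```

View pics/scene0.png

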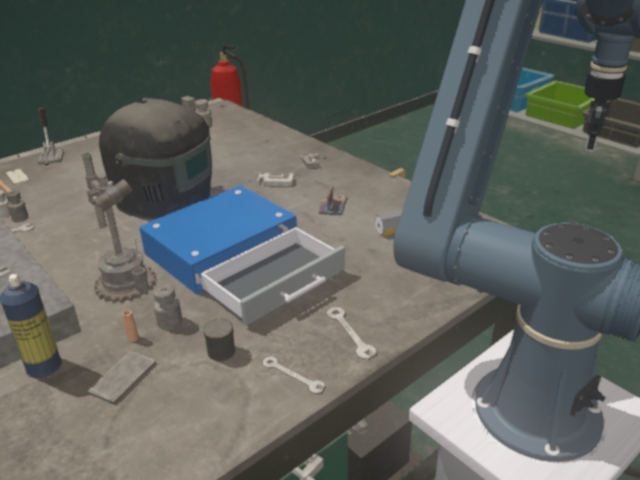

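View pics/top0.png

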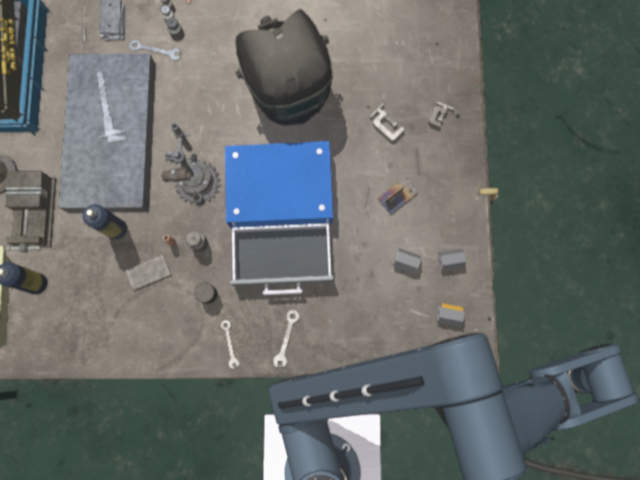

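The scene picture shows the open drawer (front panel at about 300,285), with the tin (219,340) and weight (167,310) to its left. The arm hides the blanks in that view. The top picture shows three blanks at (407,261), (452,260) and (451,315), the last with yellow on its +x side flat. The drawer is at (282,252) and the bracket at (397,197).

```bash
cat > h.py <<'E'
import cv2,numpy as np
from scipy.spatial.transform import Rotation as R
from station import monitor, eyes, manip
def world(s):
    K=s["intrinsics"];d=s["depth"];v,u=np.mgrid[:480,:640]
    p=np.dstack([(u-K[0,2])/K[0,0]*d,(v-K[1,2])/K[1,1]*d,d])
    return p@R.from_quat(s["attitude"]).as_matrix().T+s["eye"]
def ray(s,px,z):
    K=s["intrinsics"];px=np.atleast_2d(px).astype(float)
    r=np.c_[(px[:,0]-K[0,2])/K[0,0],(px[:,1]-K[1,2])/K[1,1],np.ones(len(px))]@R.from_quat(s["attitude"]).as_matrix().T
    return s["eye"]+r*((z-s["eye"][2])/r[:,2])[:,None]
def blobs(s,lo=.015,hi=.062,region=(.25,.85,-.55,.3),amin=60):
    P=world(s);m=((P[...,2]>lo)&(P[...,2]<hi)&(s["depth"]>0)&(P[...,0]>region[0])&(P[...,0]<region[1])&(P[...,1]>region[2])&(P[...,1]<region[3])).astype(np.uint8)
    n,l,st,c=cv2.connectedComponentsWithStats(m)
    hsv=cv2.cvtColor(s["pixels"],cv2.COLOR_RGB2HSV);ye=(hsv[...,0]>15)&(hsv[...,0]<35)&(hsv[...,1]>120)&(hsv[...,2]>90)
    for i in range(1,n):
        if st[i,4]<amin: continue
        q=P[l==i]; t=q[q[:,2]>.040] if (q[:,2]>.040).sum()>20 else q
        (cx,cy),(w,h),a=cv2.minAreaRect((q[:,:2]*1000).astype(np.float32))
        y=ye&(cv2.dilate((l==i).astype(np.uint8),np.ones((5,5)))>0)
        yc=P[y].mean(0).round(3) if y.sum()>5 else None
        print("px",c[i].round(),"n",st[i,4],"mid",round(cx),round(cy),"size",round(w),round(h),"ang",round(a,1),"topmean",t.mean(0).round(3),"ntop",len(t),"yel",y.sum(),yc)
def tcp():
    s=monitor.sense();print("t",round(s["t"],2),"tcp",s["tcp_pos"].round(4),"F",s["force"].round(1),"gap",round(s["finger_gap"],3),"gf",round(s["gripper_force"],1))
    m=R.from_quat(s["tool_rot"]).as_matrix();print("x",m[:,0].round(3),"y",m[:,1].round(3),"z",m[:,2].round(3))
E
python3 - <<'E'
from h import *
s=dict(np.load("top0.npz"));P=world(s)
print(P[300,400],P[330,150],P[180,280])
blobs(s)
im=s["pixels"][170:370,210:480,::-1];cv2.imwrite("pics/crop0.png",cv2.resize(im,None,fx=2.9,fy=2.9,interpolation=cv2.INTER_CUBIC))
E
```

```text
[ 4.64036869e-01 -2.24806013e-01  3.99872939e-04] [ 0.38308155  0.48782003 -0.00111013] [0.80073035 0.11513698 0.07282521]
px [394. 194.] n 88 mid 765 -213 size 12 63 ang 35.5 topmean [ 0.767 -0.211  0.05 ] ntop 56 yel 0 None
px [280. 250.] n 3082 mid 607 120 size 174 285 ang 2.3 topmean [0.636 0.129 0.053] ntop 404 yel 0 None
px [407. 261.] n 462 mid 573 -244 size 67 58 ang 68.2 topmean [ 0.572 -0.243  0.047] ntop 302 yel 0 None
px [452. 260.] n 485 mid 575 -371 size 56 70 ang 8.4 topmean [ 0.575 -0.371  0.047] ntop 302 yel 0 None
px [282. 287.] n 397 mid 494 109 size 33 281 ang 2.3 topmean [0.494 0.11  0.048] ntop 281 yel 0 None
px [450. 315.] n 500 mid 420 -361 size 68 56 ang 78.5 topmean [ 0.419 -0.361  0.047] ntop 313 yel 70 [ 0.44  -0.36   0.056]
```

View pics/crop0.png

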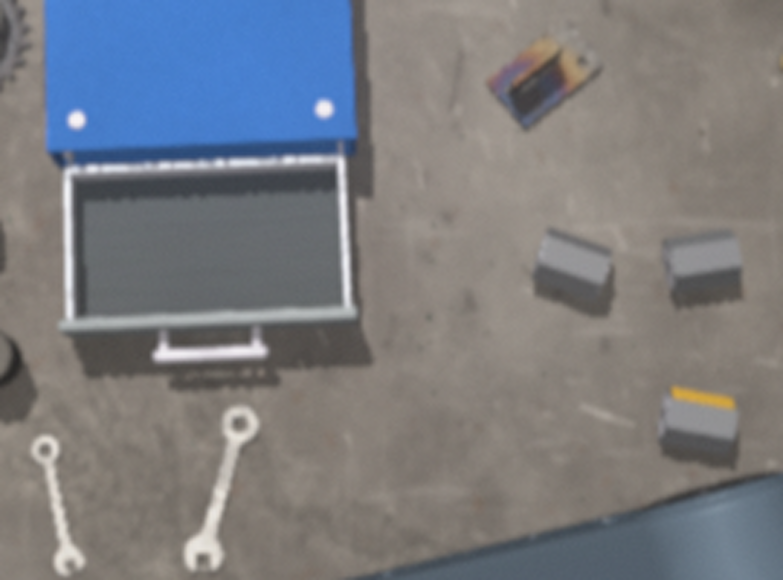

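```bash
cat >> h.py <<'E'
def pose(yaw,tilt):
    """tool y along the axis at world angle yaw (deg); tilt>0 leans tool z from straight down toward tool x side (deg)"""
    y=np.r_[np.cos(np.radians(yaw)),np.sin(np.radians(yaw)),0];z=np.r_[0,0,-1.];x=np.cross(y,z)
    return R.from_rotvec(np.radians(tilt)*-y)*R.from_matrix(np.c_[x,y,z]) if False else R.from_matrix(np.c_[x,y,z])*R.from_euler('y',tilt,degrees=True)
def plan(p,yaw,tilt=0):
    """turn first, then shift, in pendant units (totals and rows needed)"""
    s=monitor.sense();c=R.from_quat(s["tool_rot"]);t=pose(yaw,tilt)
    rv=(c.inv()*t).as_rotvec()/.12;sh=t.inv().apply(np.array(p)-s["tcp_pos"])/.8
    print("TURN total",rv.round(3),"rows>=",np.ceil(np.linalg.norm(rv)),"| SHIFT total",sh.round(4),"rows>=",np.ceil(np.linalg.norm(sh)/.06))
E
python3 - <<'E'
from h import *
plan([.42,-.30,.30],-101.5)
E
```

```text
TURN total [-1.600e-02  2.000e-03  5.329e+00] rows>= 6.0 | SHIFT total [ 0.1233 -0.3634 -0.0694] rows>= 7.0
```

```bash
python3 -m pendant '[[[0,0,-0.035,0,0,0.9,1],[0,0,-0.035,0,0,0.9,1],[0,0,0,0,0,0.9,1],[0,0,0,0,0,0.9,1],[0,0,0,0,0,0.9,1],[0,0,0,0,0,0.83,1],[0.018,-0.052,0,0,0,0,1],[0.018,-0.052,0,0,0,0,1],[0.018,-0.052,0,0,0,0,1],[0.018,-0.052,0,0,0,0,1],[0.018,-0.052,0,0,0,0,1],[0.018,-0.052,0,0,0,0,1],[0.015,-0.052,0,0,0,0,1],[0,0,0,0,0,0,1]]]'
python3 - <<'E'
from h import *
tcp()
for n in ["top","wrist"]:
    s=eyes.snapshot(n); np.savez(n+"1.npz",**s);print(n,s["eye"])
    blobs(s)
    cv2.imwrite(f"pics/{n}1.png",s["pixels"][:,:,::-1])
E
```

```text
t: 1.5
tcp_pos: [0.4212, -0.2948, 0.3009]
tool_rot: [0.995, -0.097, -0.001, -0.002]
force: [-0.1, -0.6, 0.3]
finger_gap: 1.002
gripper_force: 0.0
t 1.5 tcp [ 0.4212 -0.2948  0.3009] F [-0.1 -0.6  0.3] gap 1.002 gf 0.0
x [ 0.981 -0.194 -0.001] y [-0.194 -0.981 -0.003] z [-0.001  0.004 -1.   ]
top [ 0.30325993 -0.01935428  1.78256823]
px [394. 194.] n 91 mid 765 -211 size 10 65 ang 36.7 topmean [ 0.767 -0.211  0.049] ntop 53 yel 0 None
px [280. 250.] n 3036 mid 607 120 size 171 288 ang 1.4 topmean [0.637 0.132 0.053] ntop 418 yel 0 None
px [407. 261.] n 462 mid 573 -244 size 67 55 ang 69.5 topmean [ 0.572 -0.244  0.047] ntop 291 yel 0 None
px [451. 259.] n 433 mid 575 -371 size 55 69 ang 9.1 topmean [ 0.575 -0.37   0.048] ntop 278 yel 0 None
px [282. 287.] n 395 mid 495 110 size 32 282 ang 2.1 topmean [0.494 0.109 0.048] ntop 281 yel 0 None
px [448. 321.] n 175 mid 407 -358 size 69 32 ang 76.1 topmean [ 0.406 -0.354  0.046] ntop 67 yel 0 None
wrist [ 0.49293213 -0.31238494  0.43010756]
px [ 24. 106.] n 5650 mid 594 11 size 157 87 ang 2.3 topmean [ 0.564 -0.024  0.05 ] ntop 1834 yel 0 None
px [372.  29.] n 4235 mid 578 -373 size 56 67 ang 8.8 topmean [ 0.575 -0.371  0.048] ntop 3045 yel 0 None
px [243.  56.] n 4498 mid 576 -245 size 67 56 ang 70.1 topmean [ 0.575 -0.245  0.047] ntop 3102 yel 0 None
px [386. 185.] n 3255 mid 422 -362 size 67 55 ang 79.5 topmean [ 0.423 -0.362  0.048] ntop 2305 yel 817 [ 0.442 -0.366  0.037]
px [295. 334.] n 854 mid 254 -231 size 80 22 ang 71.7 topmean [ 0.26  -0.225  0.024] ntop 854 yel 0 None
```

View pics/wrist1.png

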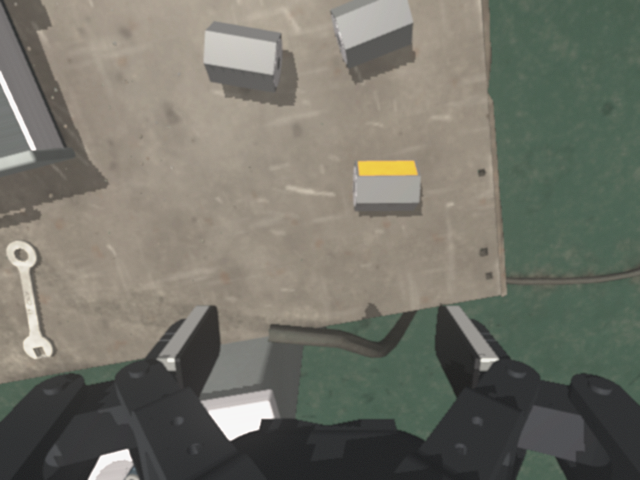

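View pics/top1.png

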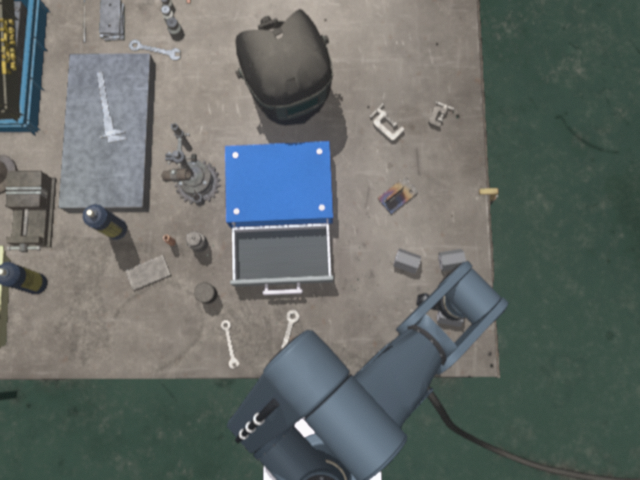

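```bash
cat >> h.py <<'E'
def go(c,yaw,tilt=0,back=0.):
    plan(np.array(c)-back*pose(yaw,tilt).as_matrix()[:,2],yaw,tilt)
E
python3 - <<'E'
from h import *
go([.422,-.362,.024],-100.5,-30,.1)
E
```

```text
TURN total [-0.031 -4.359 -0.122] rows>= 5.0 | SHIFT total [0.1874 0.0769 0.1668] rows>= 5.0
```

```bash
python3 -m pendant '[[[0,0,0,-0.006,-0.872,-0.024,1],[0,0,0,-0.006,-0.872,-0.024,1],[0,0,0,-0.006,-0.872,-0.024,1],[0,0,0,-0.006,-0.872,-0.024,1],[0,0,0,-0.006,-0.872,-0.024,1],[0.0375,0.0154,0.0334,0,0,0,1],[0.0375,0.0154,0.0334,0,0,0,1],[0.0375,0.0154,0.0334,0,0,0,1],[0.0375,0.0154,0.0334,0,0,0,1],[0.0375,0.0154,0.0334,0,0,0,1],[0,0,0,0,0,0,1],[0,0,0,0,0,0,1]]]' | head -2
python3 - <<'E'
from h import *
tcp();go([.422,-.362,.024],-100.5,-30)
s=eyes.snapshot("wrist");blobs(s);cv2.imwrite("pics/w2.png",s["pixels"][:,:,::-1])
E
```

```text
t: 2.8
tcp_pos: [0.4693, -0.373, 0.1095]
t 2.8 tcp [ 0.4693 -0.373   0.1095] F [-0.7  0.6  0.9] gap 1.006 gf 0.0
x [ 0.849 -0.161 -0.502] y [-0.187 -0.982 -0.002] z [-0.493  0.096 -0.865]
TURN total [-0.035  0.024 -0.029] rows>= 1.0 | SHIFT total [ 0.0009 -0.0027  0.1229] rows>= 3.0
px [31. 54.] n 6269 mid 561 -271 size 11 45 ang 69.4 topmean [ 0.562 -0.274  0.045] ntop 2058 yel 0 None
px [243.  19.] n 5925 mid 563 -370 size 27 58 ang 7.7 topmean [ 0.564 -0.357  0.047] ntop 3781 yel 0 None
px [323. 251.] n 8792 mid 429 -363 size 67 43 ang 79.2 topmean [ 0.429 -0.363  0.047] ntop 5109 yel 4297 [ 0.443 -0.366  0.038]
px [238. 367.] n 838 mid 257 -243 size 61 16 ang 80.6 topmean [ 0.258 -0.242  0.023] ntop 838 yel 0 None
```

View pics/w2.png

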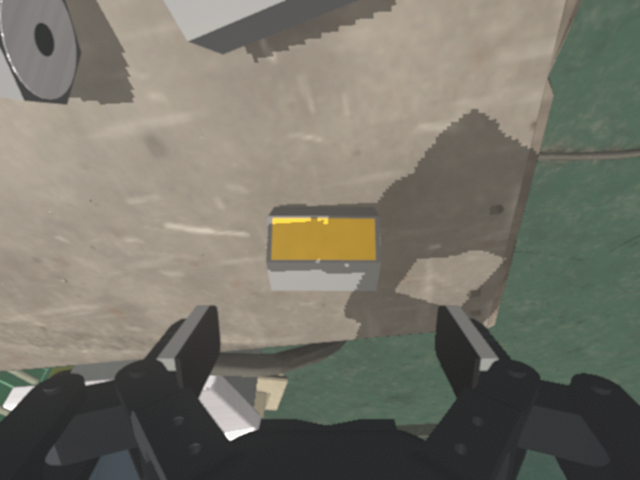

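The wrist view shows blank C at (323,250), yellow on the +x upper flat, centred between the fingers. I'll go down and grip it.

```bash
python3 -m pendant '[[[0,-0.001,0.041,0,0,0,1],[0.001,-0.001,0.041,0,0,0,1],[0,0,0.041,0,0,0,1],[0,0,0,0,0,0,1],[0,0,0,0,0,0,0],[0,0,0,0,0,0,0],[0,0,0,0,0,0,0],[0,0,0,0,0,0,0],[0,0,0,0,0,0,0]]]' 80; python3 -c "
from h import *
tcp()"
```

```text
t: 3.75
tcp_pos: [0.4262, -0.3633, 0.0283]
tool_rot: [0.962, -0.09, -0.255, -0.022]
force: [2.8, 0.4, 7.2]
finger_gap: 0.76
gripper_force: 90.9
t 3.75 tcp [ 0.4262 -0.3633  0.0283] F [2.8 0.4 7.2] gap 0.76 gf 90.9
x [ 0.854 -0.162 -0.495] y [-0.185 -0.983  0.003] z [-0.487  0.088 -0.869]
```

```bash
python3 -m pendant '[[[-0.031,0,-0.054,0,0,0,0],[0,0,0,0,0.97,0,0],[0,0,0,0,0.97,0,0],[0,0,0,0,0.97,0,0],[0,0,0,0,0.97,0,0],[0,0,0,0,0.97,0,0],[0,0,0,0,0.97,0,0],[0,0,0,0,0.97,0,0],[0,0,0,0,0.97,0,0],[0,0,0,0,0.97,0,0],[0,0,0,0,0,0,0],[0,0,0,0,0,0,0]]]'; python3 -c "
from h import *
tcp();s=monitor.sense();p=s['tcp_pos'];plan([p[0],p[1],.030],-100.5,30)
s=eyes.snapshot('wrist');cv2.imwrite('pics/w3.png',s['pixels'][:,:,::-1])"
```

```text
t: 4.95
tcp_pos: [0.4281, -0.3564, 0.0743]
tool_rot: [0.978, -0.087, 0.19, 0.005]
force: [0.3, 0.5, -4.8]
finger_gap: 0.761
gripper_force: 91.5
t 4.95 tcp [ 0.4281 -0.3564  0.0743] F [ 0.3  0.5 -4.8] gap 0.761 gf 91.5
x [ 0.913 -0.168  0.372] y [-0.172 -0.985 -0.023] z [ 0.371 -0.043 -0.928]
TURN total [-0.214  1.184 -0.005] rows>= 2.0 | SHIFT total [-0.0277  0.      0.048 ] rows>= 1.0
```

View pics/w3.png

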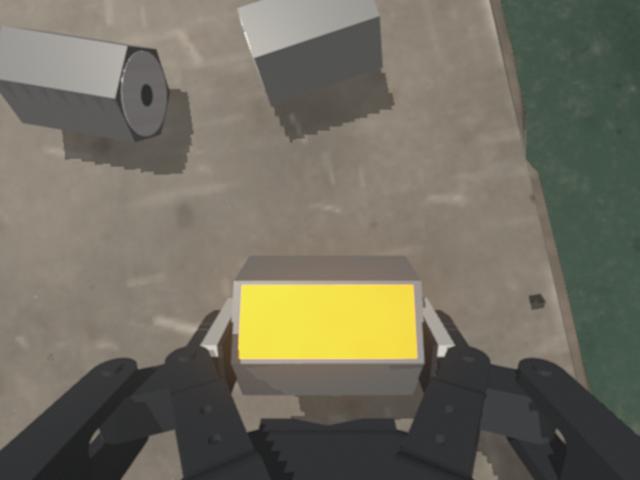

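The grip holds and yellow is nearly on top (330,320). The tilt has only reached about 22°, so I'll turn the rest.

```bash
python3 -m pendant '[[[0,0,0,-0.1,0.6,0,0],[0,0,0,-0.1,0.6,0,0],[0,0,0,0,0,0,0],[0,0,0,0,0,0,0]]]' >/dev/null; python3 -c "
from h import *
tcp();print(monitor.sense()['q'].round(2));s=monitor.sense();p=s['tcp_pos'];plan([p[0],p[1],.030],-100.5,30)"
```

```text
t 5.4 tcp [ 0.4293 -0.3543  0.0737] F [-0.   0.5 -5.1] gap 0.756 gf 91.6
x [ 0.87  -0.161  0.467] y [-0.175 -0.984 -0.015] z [ 0.462 -0.069 -0.884]
[-1.09  0.69  2.02  1.26  0.41 -0.52]
TURN total [-0.14   0.317 -0.005] rows>= 1.0 | SHIFT total [-0.0273  0.      0.0473] rows>= 1.0
```

```bash
python3 -m pendant '[[[0,0,0,-0.14,0.32,0,0],[-0.013,0,0.0225,0,0,0,0],[-0.010,0,0.018,0,0,0,0],[0,0,0,0,0,0,0],[0,0,0,0,0,0,0]]]' >/dev/null; python3 -c "
from h import *
tcp();s=monitor.sense();p=s['tcp_pos'];plan([p[0],p[1],.028],-100.5,30)"
```

```text
t 5.9 tcp [ 0.4299 -0.3543  0.0365] F [ 0.6 -0.  -4.2] gap 0.759 gf 91.2
x [ 0.851 -0.158  0.501] y [-0.183 -0.983 -0.001] z [ 0.493 -0.091 -0.865]
TURN total [-0.003 -0.013 -0.005] rows>= 1.0 | SHIFT total [-0.0053  0.      0.0092] rows>= 1.0
```

```bash
python3 -m pendant '[[[-0.003,0,0.0052,0,0,0,0],[-0.0015,0,0.0027,0,0,0,0],[0,0,0,0,0,0,0],[0,0,0,0,0,0,0]]]' >/dev/null; python3 -c "
from h import *
tcp()"
```

```text
t 6.3 tcp [ 0.4293 -0.3541  0.0293] F [ 0.5  0.2 -4.8] gap 0.757 gf 91.4
x [ 0.85  -0.159  0.501] y [-0.183 -0.983 -0.001] z [ 0.493 -0.092 -0.865]
```

```bash
python3 -m pendant '[[[-0.001,0,0.0018,0,0,0,0],[-0.001,0,0.0018,0,0,0,0],[-0.001,0,0.0018,0,0,0,0],[0,0,0,0,0,0,0],[0,0,0,0,0,0,0]]]' >/dev/null; python3 -c "
from h import *
tcp()"
```

```text
t 6.8 tcp [ 0.4294 -0.3541  0.029 ] F [-15.5   3.2  33.2] gap 0.757 gf 96.7
x [ 0.847 -0.158  0.507] y [-0.184 -0.983  0.001] z [ 0.498 -0.095 -0.862]
```

```bash
python3 -m pendant '[[[0.001,0,-0.0026,0,0,0,0],[0,0,0,0,0,0,1],[0,0,0,0,0,0,1],[0,0,0,0,0,0,1],[0,0,0,0,0,0,1],[0,0,-0.03,0,0,0,1],[0,0,-0.05,0,0,0,1],[0,0,-0.05,0,0,0,1],[0,0,-0.05,0,0,0,1],[0,0,0,0,-0.9,0,1],[0,0,0,0,-0.9,0,1],[0,0,0,0,-0.9,0,1],[0,0,0,0,-0.9,0,1],[0,0,0,0,-0.76,0,1],[0,0,0,0,0,0,1],[0,0,0,0,0,0,1]]]'>/dev/null; python3 -c "
from h import *
tcp();s=eyes.snapshot('wrist');blobs(s);cv2.imwrite('pics/w4.png',s['pixels'][:,:,::-1])"
```

```text
t 8.4 tcp [ 0.3605 -0.3351  0.149 ] F [-0.1 -0.2 -0.4] gap 0.999 gf 0.0
x [ 0.975 -0.172  0.138] y [-0.171 -0.985 -0.022] z [ 0.14  -0.002 -0.99 ]
px [154.   6.] n 1055 mid 549 -238 size 67 15 ang 83.2 topmean [ 0.547 -0.25   0.027] ntop 1055 yel 0 None
px [342. 158.] n 8323 mid 430 -355 size 67 55 ang 80.1 topmean [ 0.429 -0.355  0.048] ntop 6108 yel 3816 [ 0.43  -0.355  0.05 ]
px [233. 406.] n 1350 mid 254 -242 size 61 16 ang 73.4 topmean [ 0.258 -0.24   0.023] ntop 1350 yel 0 None
```

View pics/w4.png

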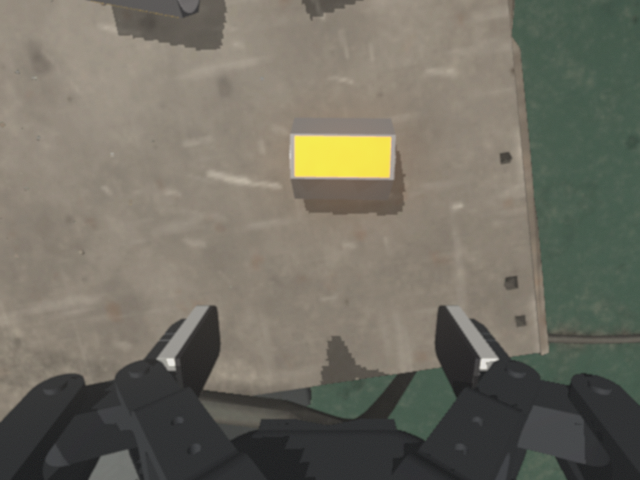

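Blank C now has yellow up at (342,156). Next I'll look at A and B from the -x side with the tool tilted outward.

```bash
python3 -c "
from h import *
plan([.40,-.31,.17],-90,40)"
```

```text
TURN total [ 0.415  4.64  -1.412] rows>= 5.0 | SHIFT total [ 0.0554 -0.0311  0.012 ] rows>= 2.0
```

```bash
python3 -m pendant '[[[0,0,0,0.07,0.77,-0.23,1],[0,0,0,0.07,0.77,-0.23,1],[0,0,0,0.07,0.77,-0.23,1],[0,0,0,0.07,0.77,-0.23,1],[0,0,0,0.07,0.77,-0.23,1],[0,0,0,0.07,0.77,-0.23,1],[0.028,-0.015,0.006,0,0,0,1],[0.028,-0.015,0.006,0,0,0,1],[0,0,0,0,0,0,1],[0,0,0,0,0,0,1]]]'>/dev/null; python3 -c "
from h import *
tcp();s=eyes.snapshot('wrist');print(s['eye']);blobs(s);cv2.imwrite('pics/w5.png',s['pixels'][:,:,::-1])
s=eyes.snapshot('scene');np.savez('scene5.npz',**s);blobs(s)"
```

```text
t 9.45 tcp [ 0.4025 -0.3104  0.167 ] F [-0.4 -0.1  0. ] gap 0.999 gf 0.0
x [ 0.813 -0.027  0.582] y [-0.02  -1.    -0.018] z [ 0.582  0.003 -0.813]
[ 0.38727908 -0.31324928  0.31520989]
px [26. 90.] n 7529 mid 648 -15 size 42 264 ang 89.8 topmean [ 0.667 -0.026  0.049] ntop 2413 yel 0 None
px [220.   6.] n 383 mid 760 -206 size 7 40 ang 31.3 topmean [ 0.757 -0.2    0.023] ntop 383 yel 0 None
px [397. 142.] n 4609 mid 577 -373 size 55 67 ang 8.0 topmean [ 0.573 -0.372  0.047] ntop 3035 yel 0 None
px [251. 148.] n 4672 mid 575 -245 size 68 54 ang 70.4 topmean [ 0.571 -0.245  0.047] ntop 2990 yel 0 None
px [390. 309.] n 6466 mid 430 -355 size 67 56 ang 79.8 topmean [ 0.428 -0.355  0.048] ntop 4648 yel 2909 [ 0.429 -0.355  0.05 ]
px [329. 196.] n 97 mid 773 -212 size 8 78 ang 40.4 topmean [ 0.769 -0.209  0.049] ntop 49 yel 0 None
px [386. 221.] n 379 mid 575 -232 size 60 53 ang 58.6 topmean [ 0.578 -0.231  0.047] ntop 193 yel 32 [ 0.564 -0.221  0.013]
px [262. 272.] n 7242 mid 667 116 size 376 307 ang 1.9 topmean [0.6   0.135 0.05 ] ntop 2808 yel 0 None
```

View pics/w5.png

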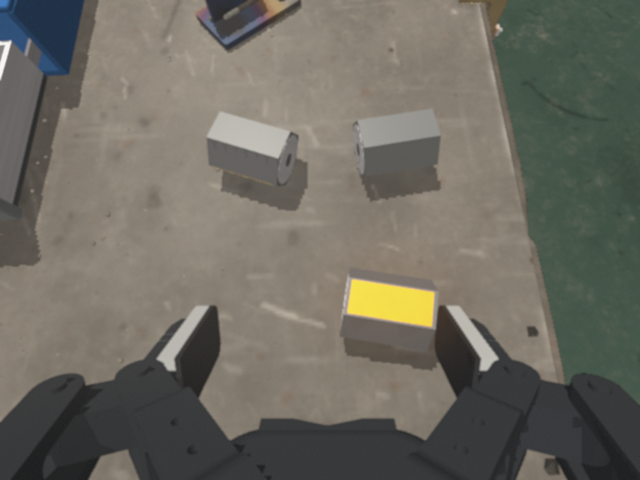

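A's yellow is on its -x lower flat: the scene mask has 32 px at z≈13 mm, and there is a thin line at (240,172) here. B shows none from this side. I'll roll A by going from tilt +30 to -30, twice.

```bash
python3 -c "
from h import *
go([.573,-.245,.025],-110,30,.1)"
```

```text
TURN total [-1.614 -0.782  2.215] rows>= 3.0 | SHIFT total [ 0.0605 -0.1504  0.1146] rows>= 4.0
```

```bash
python3 -m pendant '[[[0,0,0,-0.4,-0.195,0.554,1],[0,0,0,-0.4,-0.195,0.554,1],[0,0,0,-0.4,-0.195,0.554,1],[0,0,0,-0.4,-0.195,0.554,1],[0.0151,-0.0376,0.0286,0,0,0,1],[0.0151,-0.0376,0.0286,0,0,0,1],[0.0151,-0.0376,0.0286,0,0,0,1],[0.0151,-0.0376,0.0286,0,0,0,1],[0,0,0,0,0,0,1],[0,0,0,0,0,0,1]]]'>/dev/null; python3 -c "
from h import *
tcp();s=eyes.snapshot('wrist');blobs(s,amin=2000);go([.573,-.245,.025],-110,30)"
```

```text
t 10.55 tcp [ 0.5261 -0.2268  0.1114] F [-0.5  0.1 -1.1] gap 1.0 gf 0.0
x [ 0.815 -0.295  0.499] y [-0.339 -0.941 -0.001] z [ 0.47  -0.168 -0.867]
px [190.  23.] n 2666 mid 770 -213 size 8 64 ang 38.2 topmean [ 0.758 -0.2    0.048] ntop 883 yel 0 None
px [508. 176.] n 9533 mid 578 -372 size 56 69 ang 8.7 topmean [ 0.576 -0.37   0.047] ntop 6133 yel 0 None
px [326. 244.] n 8962 mid 576 -245 size 67 56 ang 69.4 topmean [ 0.574 -0.244  0.048] ntop 6571 yel 0 None
px [597. 370.] n 2508 mid 445 -362 size 60 23 ang 79.4 topmean [ 0.442 -0.372  0.045] ntop 593 yel 175 [ 0.445 -0.357  0.068]
TURN total [-0.016  0.008  0.006] rows>= 1.0 | SHIFT total [0.0004 0.0003 0.1255] rows>= 3.0
```

```bash
python3 -m pendant '[[[0,0,0.042,0,0,0,1],[0,0,0.042,0,0,0,1],[0,0,0.041,0,0,0,1],[0,0,0,0,0,0,1],[0,0,0,0,0,0,0],[0,0,0,0,0,0,0],[0,0,0,0,0,0,0],[0,0,0,0,0,0,0],[0,0,0,0,0,0,0]]]' 80; python3 -c "
from h import *
tcp()"
```

```text
t: 11.5
tcp_pos: [0.5698, -0.2432, 0.0319]
tool_rot: [0.951, -0.167, 0.255, 0.044]
force: [-5.9, -0.8, 7.1]
finger_gap: 0.756
gripper_force: 91.2
t 11.5 tcp [ 0.5698 -0.2432  0.0319] F [-5.9 -0.8  7.1] gap 0.756 gf 91.2
x [ 0.814 -0.296  0.5  ] y [-0.341 -0.94  -0.001] z [ 0.47  -0.17  -0.866]
```

```bash
python3 -m pendant '[[[0.019,0,-0.0325,0,0,0,0],[0.019,0,-0.0325,0,0,0,0],[0,0,0,0,-0.97,0,0],[0,0,0,0,-0.97,0,0],[0,0,0,0,-0.97,0,0],[0,0,0,0,-0.97,0,0],[0,0,0,0,-0.97,0,0],[0,0,0,0,-0.97,0,0],[0,0,0,0,-0.97,0,0],[0,0,0,0,-0.97,0,0],[0,0,0,0,-0.97,0,0],[0,0,0,0,0,0,0],[0,0,0,0,0,0,0]]]' >/dev/null; python3 -c "
from h import *
tcp();s=monitor.sense();p=s['tcp_pos'];plan([p[0],p[1],.036],-110,-30)"
```

```text
t 12.8 tcp [ 0.5929 -0.2195  0.0688] F [ 0.5  0.4 -2.7] gap 0.755 gf 95.0
x [ 0.958 -0.284 -0.025] y [-0.285 -0.954 -0.094] z [ 0.003  0.098 -0.995]
TURN total [-0.634 -4.128  0.689] rows>= 5.0 | SHIFT total [0.0205 0.     0.0355] rows>= 1.0
```

```bash
python3 -m pendant '[[[0,0,0,0,0,0,0],[0,0,0,-0.11,-0.69,0.115,0],[0,0,0,-0.11,-0.69,0.115,0],[0,0,0,-0.11,-0.69,0.115,0],[0,0,0,-0.11,-0.69,0.115,0],[0,0,0,-0.11,-0.69,0.115,0],[0,0,0,-0.11,-0.69,0.115,0],[0,0,0,0,0,0,0],[0,0,0,0,0,0,0]]]' >/dev/null; python3 -c "
from h import *
tcp();print(monitor.sense()['q'].round(2));s=monitor.sense();p=s['tcp_pos'];plan([p[0],p[1],.036],-110,-30)"
```

```text
t 13.7 tcp [ 0.5926 -0.2195  0.0682] F [ 0.5 -0.2 -2.5] gap 0.753 gf 95.1
x [ 0.813 -0.296 -0.502] y [-0.341 -0.94   0.002] z [-0.472  0.169 -0.865]
[-0.5   0.97  1.13 -0.08  1.57  1.44]
TURN total [ 0.019  0.015 -0.005] rows>= 1.0 | SHIFT total [0.0201 0.     0.0348] rows>= 1.0
```

```bash
python3 -m pendant '[[[0.0201,0,0.0348,0,0,0,0],[0.002,0,0.0036,0,0,0,0],[0.001,0,0.0018,0,0,0,0],[0.001,0,0.0018,0,0,0,0],[0,0,0,0,0,0,0],[0,0,0,0,0,0,0]]]' >/dev/null; python3 -c "
from h import *
tcp()"
```

```text
t 14.3 tcp [ 0.5935 -0.221   0.034 ] F [ 1.3 -0.3  8.5] gap 0.754 gf 97.6
x [ 0.814 -0.298 -0.499] y [-0.342 -0.94   0.005] z [-0.47   0.167 -0.867]
```

```bash
python3 -m pendant '[[[0.0005,0,0.001,0,0,0,0],[0,0,0,0,0,0,0],[0,0,0,0,0,0,1],[0,0,0,0,0,0,1],[0,0,0,0,0,0,1],[0,0,0,0,0,0,1],[0,0,-0.03,0,0,0,1],[0,0,-0.05,0,0,0,1],[0,0,-0.05,0,0,0,1],[0,0,-0.05,0,0,0,1],[0,0,0,0,0,0,1],[0,0,0,0,0,0,1]]]'>/dev/null; python3 -c "
from h import *
tcp();s=eyes.snapshot('wrist');blobs(s,amin=2000)
s=eyes.snapshot('top');blobs(s,amin=150)"
```

```text
t 15.5 tcp [ 0.6616 -0.2444  0.1544] F [-0.6 -0.1 -0.5] gap 0.998 gf 0.0
x [ 0.813 -0.297 -0.5  ] y [-0.341 -0.94   0.004] z [-0.471  0.168 -0.866]
px [547. 187.] n 8691 mid 581 -372 size 52 67 ang 9.1 topmean [ 0.584 -0.373  0.047] ntop 5034 yel 0 None
px [ 65. 292.] n 22234 mid 557 52 size 164 338 ang 37.2 topmean [0.592 0.017 0.05 ] ntop 7218 yel 0 None
px [329. 230.] n 5894 mid 597 -223 size 67 43 ang 70.2 topmean [ 0.596 -0.223  0.047] ntop 3512 yel 0 None
px [517. 306.] n 4017 mid 431 -355 size 68 56 ang 79.9 topmean [ 0.438 -0.357  0.047] ntop 1921 yel 896 [ 0.434 -0.355  0.051]
px [265. 249.] n 2147 mid 600 151 size 236 167 ang 88.0 topmean [0.641 0.182 0.052] ntop 310 yel 0 None
px [452. 260.] n 486 mid 575 -371 size 56 69 ang 8.6 topmean [ 0.574 -0.371  0.047] ntop 301 yel 0 None
px [264. 288.] n 206 mid 492 173 size 33 150 ang 1.2 topmean [0.493 0.153 0.048] ntop 146 yel 0 None
px [448. 312.] n 500 mid 428 -353 size 68 55 ang 79.2 topmean [ 0.426 -0.352  0.047] ntop 320 yel 210 [ 0.429 -0.355  0.048]
```

```bash
python3 -m pendant '[[[0,0,-0.04,0,0,0,1],[0,0,0,0,0.8,0,1],[0,0,0,0,0.8,0,1],[0,0,0,0,0.8,0,1],[0,0,0,0,0.8,0,1],[0,0,0,0,0.8,0,1],[0,0,0,0,0.8,0,1],[0,0,0,0,0.8,0,1],[0,0,0,0,0.8,0,1],[0,0,0,0,0.8,0,1],[0,0,0,0,0.8,0,1],[0,0,0,0,0.7,0,1],[0,0,0,0,0,0,1]]]'>/dev/null; python3 -c "
from h import *
tcp();go([.594,-.222,.027],-110,30,.1)"
```

```text
t 16.9 tcp [ 0.6717 -0.2471  0.1774] F [ 0.3  1.1 -0.7] gap 0.996 gf 0.0
x [ 0.821 -0.298  0.486] y [-0.342 -0.94   0.001] z [ 0.457 -0.167 -0.874]
TURN total [0.008 0.13  0.003] rows>= 1.0 | SHIFT total [-0.1823  0.0038 -0.0132] rows>= 4.0
```

```bash
python3 -m pendant '[[[0,0,-0.013,0,0.13,0,1],[-0.0456,0.001,0,0,0,0,1],[-0.0456,0.001,0,0,0,0,1],[-0.0456,0.001,0,0,0,0,1],[-0.0456,0.001,0,0,0,0,1],[0,0,0,0,0,0,1],[0,0,0,0,0,0,1]]]'>/dev/null; python3 -c "
from h import *
tcp();s=eyes.snapshot('wrist');blobs(s,amin=2000);go([.594,-.222,.027],-110,30)"
```

```text
t 17.6 tcp [ 0.5868 -0.2164  0.136 ] F [ 1.2 -0.6  1. ] gap 0.998 gf 0.0
x [ 0.806 -0.29   0.516] y [-0.334 -0.943 -0.007] z [ 0.489 -0.166 -0.857]
px [244. 101.] n 2680 mid 770 -213 size 8 64 ang 38.6 topmean [ 0.768 -0.213  0.049] ntop 1362 yel 0 None
px [ 17. 272.] n 10106 mid 725 -27 size 19 249 ang 88.4 topmean [ 0.669 -0.027  0.046] ntop 2924 yel 0 None
px [544. 264.] n 9050 mid 578 -372 size 56 68 ang 8.7 topmean [ 0.578 -0.37   0.047] ntop 5874 yel 0 None
px [332. 323.] n 8449 mid 591 -221 size 67 55 ang 70.4 topmean [ 0.59  -0.22   0.048] ntop 6242 yel 1768 [ 0.571 -0.214  0.039]
TURN total [-0.087 -0.163  0.037] rows>= 1.0 | SHIFT total [-0.0595  0.0034  0.1235] rows>= 3.0
```

```bash
python3 -m pendant '[[[-0.03,0.002,0,-0.087,-0.163,0.037,1],[-0.03,0.002,0,0,0,0,1],[0,0,0,0,0,0,1],[0,0,0,0,0,0,1]]]'>/dev/null; python3 -c "
from h import *
tcp();print(monitor.sense()['q'].round(2));go([.592,-.221,.027],-110,30)"
```

```text
t 18.05 tcp [ 0.5594 -0.2077  0.1186] F [ 0.5  0.3 -0.3] gap 1.002 gf 0.0
x [ 0.814 -0.296  0.5  ] y [-0.34  -0.94  -0.004] z [ 0.472 -0.167 -0.866]
[-0.61  0.61  1.99  1.29  0.14  0.06]
TURN total [-0.037 -0.003 -0.002] rows>= 1.0 | SHIFT total [-0.0191  0.0017  0.1212] rows>= 3.0
```

```bash
python3 -m pendant '[[[-0.01,0.001,0,-0.03,0,0,1],[-0.009,0.001,0,0,0,0,1],[0,0,0,0,0,0,1],[0,0,0,0,0,0,1]]]'>/dev/null; python3 -c "
from h import *
tcp();go([.592,-.221,.027],-110,30)"
```

```text
t 18.45 tcp [ 0.5462 -0.2045  0.1109] F [ 0.   0.9 -0.1] gap 1.0 gf 0.0
x [ 0.814 -0.296  0.5  ] y [-0.342 -0.94  -0.001] z [ 0.47  -0.17  -0.866]
TURN total [-0.009 -0.    -0.002] rows>= 1.0 | SHIFT total [ 0.0003 -0.0002  0.1213] rows>= 3.0
```

```bash
python3 -m pendant '[[[0,0,0.04,0,0,0,1],[0,0,0.04,0,0,0,1],[0,0,0.041,0,0,0,1],[0,0,0,0,0,0,1],[0,0,0,0,0,0,0],[0,0,0,0,0,0,0],[0,0,0,0,0,0,0],[0,0,0,0,0,0,0],[0,0,0,0,0,0,0],[0,0,0,0,0,0,0],[0.019,0,-0.0325,0,0,0,0],[0.019,0,-0.0325,0,0,0,0],[0,0,0,0,0,0,0]]]' 80; python3 -c "
from h import *
tcp()"
```

```text
t: 19.75
tcp_pos: [0.5875, -0.2164, 0.0666]
tool_rot: [0.951, -0.166, 0.256, 0.04]
force: [-0.3, -1.0, -3.7]
finger_gap: 0.75
gripper_force: 90.1
t 19.75 tcp [ 0.5875 -0.2164  0.0666] F [-0.3 -1.  -3.7] gap 0.75 gf 90.1
x [ 0.814 -0.295  0.501] y [-0.336 -0.942 -0.009] z [ 0.475 -0.16  -0.865]
```

```bash
python3 -m pendant '[[[0,0,0,0,-0.5,0,0],[0,0,0,0,-0.5,0,0],[0,0,0,0,-0.5,0,0],[0,0,0,0,-0.5,0,0],[0,0,0,0,-0.5,0,0],[0,0,0,0,-0.5,0,0],[0,0,0,0,-0.6,0,0],[0,0,0,0,-0.6,0,0],[0,0,0,0,-0.6,0,0],[0,0,0,0,-0.6,0,0],[0,0,0,0,-0.6,0,0],[0,0,0,0,-0.6,0,0],[0,0,0,0,-0.7,0,0],[0,0,0,0,-0.7,0,0],[0,0,0,0,-0.7,0,0],[0,0,0,0,0,0,0],[0,0,0,0,0,0,0]]]' >/dev/null; python3 -c "
from h import *
tcp();s=monitor.sense();p=s['tcp_pos'];plan([p[0],p[1],.036],-110,-30)"
```

```text
t 21.45 tcp [ 0.5944 -0.205   0.0647] F [ 0.2  0.4 -3.8] gap 0.751 gf 90.0
x [ 0.908 -0.286 -0.306] y [-0.316 -0.947 -0.052] z [-0.275  0.144 -0.951]
TURN total [-0.305 -1.763  0.387] rows>= 2.0 | SHIFT total [0.0179 0.     0.0311] rows>= 1.0
```

```bash
python3 -m pendant '[[[0,0,0,-0.1,-0.59,0.13,0],[0,0,0,-0.1,-0.59,0.13,0],[0,0,0,-0.1,-0.59,0.13,0],[0,0,0,0,0,0,0],[0.0179,0,0.0311,0,0,0,0],[0,0,0,0,0,0,0],[0,0,0,0,0,0,0]]]' >/dev/null; python3 -c "
from h import *
tcp()"
```

```text
t 22.15 tcp [ 0.5937 -0.2055  0.0372] F [-0.3 -0.8 -3.1] gap 0.751 gf 95.4
x [ 0.813 -0.298 -0.501] y [-0.343 -0.939  0.001] z [-0.471  0.171 -0.866]
```

```bash
python3 -m pendant '[[[0.002,0,0.0036,0,0,0,0],[0.001,0,0.0018,0,0,0,0],[0.001,0,0.0018,0,0,0,0],[0,0,0,0,0,0,0],[0,0,0,0,0,0,0]]]' >/dev/null; python3 -c "
from h import *
tcp()"
```

```text
t 22.65 tcp [ 0.5943 -0.2057  0.0354] F [-0.5  1.3 13.8] gap 0.752 gf 97.0
x [ 0.812 -0.299 -0.502] y [-0.343 -0.939  0.003] z [-0.472  0.17  -0.865]
```

```bash
python3 -m pendant '[[[0,0,0,0,0,0,1],[0,0,0,0,0,0,1],[0,0,0,0,0,0,1],[0,0,0,0,0,0,1],[0,0,-0.03,0,0,0,1],[0,0,-0.05,0,0,0,1],[0,0,-0.05,0,0,0,1],[0,0,-0.05,0,0,0,1],[0,0,0,0,0,0,1]]]'>/dev/null; python3 -c "
from h import *
tcp();s=eyes.snapshot('wrist');blobs(s,amin=2000)
s=eyes.snapshot('top');blobs(s,amin=150)
go([.576,-.372,.025],-82,-30,.12)"
```

```text
t 23.55 tcp [ 0.6668 -0.2326  0.1607] F [0.9 0.1 0.4] gap 1.001 gf 0.0
x [ 0.819 -0.302 -0.489] y [-0.343 -0.939  0.005] z [-0.461  0.164 -0.872]
px [ 69. 284.] n 25387 mid 566 56 size 173 356 ang 37.3 topmean [0.607 0.019 0.05 ] ntop 7840 yel 0 None
px [560. 184.] n 8494 mid 579 -373 size 56 67 ang 9.3 topmean [ 0.584 -0.373  0.047] ntop 4918 yel 0 None
px [326. 235.] n 5394 mid 594 -206 size 67 43 ang 69.6 topmean [ 0.593 -0.206  0.047] ntop 3208 yel 1725 [ 0.589 -0.204  0.05 ]
px [527. 304.] n 4094 mid 431 -355 size 68 56 ang 80.0 topmean [ 0.437 -0.355  0.047] ntop 2003 yel 907 [ 0.432 -0.355  0.05 ]
px [263. 250.] n 2014 mid 598 161 size 221 167 ang 85.7 topmean [0.639 0.186 0.052] ntop 298 yel 0 None
px [452. 260.] n 485 mid 575 -371 size 57 69 ang 8.8 topmean [ 0.574 -0.371  0.047] ntop 300 yel 0 None
px [263. 288.] n 187 mid 493 179 size 32 141 ang 1.3 topmean [0.495 0.157 0.048] ntop 132 yel 0 None
px [448. 312.] n 498 mid 427 -354 size 69 56 ang 79.5 topmean [ 0.427 -0.352  0.048] ntop 314 yel 211 [ 0.428 -0.353  0.057]
TURN total [-2.018 -0.004 -3.551] rows>= 5.0 | SHIFT total [-0.0326  0.1599  0.0574] rows>= 3.0
```

```bash
python3 -m pendant '[[[0,0,0,-0.404,0,-0.71,1],[0,0,0,-0.404,0,-0.71,1],[0,0,0,-0.404,0,-0.71,1],[0,0,0,-0.404,0,-0.71,1],[0,0,0,-0.404,0,-0.71,1],[-0.0082,0.04,0.0143,0,0,0,1],[-0.0082,0.04,0.0143,0,0,0,1],[-0.0082,0.04,0.0143,0,0,0,1],[-0.0082,0.04,0.0143,0,0,0,1],[0,0,0,0,0,0,1],[0,0,0,0,0,0,1]]]'>/dev/null; python3 -c "
from h import *
tcp();s=eyes.snapshot('wrist');blobs(s,amin=2000);print(s['eye'])
cv2.imwrite('pics/w6.png',s['pixels'][:,:,::-1])
go([.576,-.371,.027],-82,-30)"
```

```text
t 24.75 tcp [ 0.6328 -0.3634  0.1259] F [-0.4  0.8  0.8] gap 1.0 gf 0.0
x [ 0.855  0.121 -0.504] y [ 0.137 -0.991 -0.005] z [-0.5   -0.065 -0.863]
px [ 60. 201.] n 10417 mid 588 -205 size 67 55 ang 68.5 topmean [ 0.592 -0.211  0.047] ntop 5354 yel 2706 [ 0.587 -0.207  0.049]
px [330. 238.] n 7664 mid 585 -372 size 43 67 ang 8.9 topmean [ 0.585 -0.372  0.047] ntop 4493 yel 0 None
px [291. 342.] n 3752 mid 431 -355 size 67 56 ang 80.1 topmean [ 0.438 -0.355  0.047] ntop 1809 yel 794 [ 0.432 -0.354  0.05 ]
[ 0.75993949 -0.34653864  0.20011755]
TURN total [-0.031  0.034  0.013] rows>= 1.0 | SHIFT total [-0.0008  0.0005  0.1443] rows>= 3.0
```

View pics/w6.png

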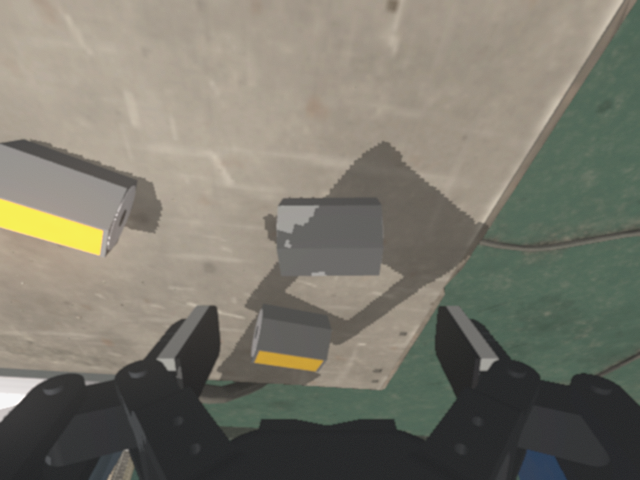

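B's +x lower flat at (330,202) is bare as well, so its yellow flat is underneath. It needs three 60° rolls. A at (60,205) shows yellow on its top face.

```bash
python3 -m pendant '[[[0,0,0.048,0,0,0,1],[0,0,0.048,0,0,0,1],[0,0,0.048,0,0,0,1],[0,0,0,0,0,0,1],[0,0,0,0,0,0,0],[0,0,0,0,0,0,0],[0,0,0,0,0,0,0],[0,0,0,0,0,0,0],[0,0,0,0,0,0,0],[0,0,0,0,0,0,0],[-0.022,0,-0.0375,0,0,0,0],[-0.022,0,-0.0375,0,0,0,0],[0,0,0,0,0,0,0]]]' 80 | head -2; python3 -c "
from h import *
tcp()"; python3 -m pendant '[[[0,0,0,0,0.6,0,0],[0,0,0,0,0.6,0,0],[0,0,0,0,0.6,0,0],[0,0,0,0,0.6,0,0],[0,0,0,0,0.6,0,0],[0,0,0,0,0.6,0,0],[0,0,0,0,0.6,0,0],[0,0,0,0,0.6,0,0],[0,0,0,0,0.6,0,0],[0,0,0,0,0.6,0,0],[0,0,0,0,0.6,0,0],[0,0,0,0,0.6,0,0],[0,0,0,0,0.6,0,0],[0,0,0,0,0.5,0,0],[0,0,0,0,0.4,0,0],[0,0,0,0,0,0,0],[0,0,0,0,0,0,0]]]' | head -1; python3 -c "
from h import *
tcp();s=monitor.sense();p=s['tcp_pos'];plan([p[0],p[1],.038],-82,30)"
```

```text
t: 26.1
tcp_pos: [0.5796, -0.3735, 0.1036]
t 26.1 tcp [ 0.5796 -0.3735  0.1036] F [ 0.9 -0.7 -2.2] gap 0.754 gf 90.7
x [ 0.86   0.118 -0.496] y [ 0.139 -0.99   0.006] z [-0.49  -0.075 -0.868]
t: 27.8
t 27.8 tcp [ 0.5764 -0.371   0.0972] F [-0.6  0.2 -2.9] gap 0.756 gf 90.5
x [0.861 0.119 0.494] y [ 0.139 -0.99  -0.003] z [ 0.489  0.071 -0.87 ]
TURN total [-0.021  0.06  -0.013] rows>= 1.0 | SHIFT total [-0.037  0.     0.064] rows>= 2.0
```

```bash
python3 -m pendant '[[[-0.0185,0,0.032,0,0.06,0,0],[-0.0185,0,0.032,0,0,0,0],[-0.0015,0,0.0025,0,0,0,0],[-0.0015,0,0.0025,0,0,0,0],[0,0,0,0,0,0,0],[0,0,0,0,0,0,0]]]' |sed -n 2,4p; python3 -c "
from h import *
tcp()"
```

```text
tcp_pos: [0.5781, -0.3722, 0.0363]
tool_rot: [0.963, 0.068, 0.26, -0.017]
force: [-0.9, -0.3, -3.6]
t 28.4 tcp [ 0.5781 -0.3722  0.0363] F [-0.9 -0.3 -3.6] gap 0.756 gf 90.2
x [0.855 0.121 0.504] y [ 0.139 -0.99   0.002] z [ 0.499  0.069 -0.864]
```

Next: creep down to contact, release, back off, tilt to -30 again and regrasp for roll 2.

```bash
python3 -m pendant '[[[-0.001,0,0.0018,0,0,0,0],[-0.001,0,0.0018,0,0,0,0],[-0.001,0,0.0018,0,0,0,0],[0,0,0,0,0,0,0],[0,0,0,0,0,0,0]]]' |sed -n 2,4p;  python3 -m pendant '[[[0,0,0,0,0,0,1],[0,0,0,0,0,0,1],[0,0,0,0,0,0,1],[0,0,0,0,0,0,1],[0,0,-0.03,0,0,0,1],[0,0,-0.05,0,0,0,1],[0,0,-0.05,0,0,0,1],[0,0,-0.04,0,0,0,1],[0,0,0,0,0,0,1],[0,0,0,0,0,0,1]]]' | sed -n 1,2p; python3 -c "
from h import *
s=eyes.snapshot('wrist');blobs(s,amin=2000);s=eyes.snapshot('scene');blobs(s)
go([.577,-.372,.027],-82,-30,.12)"
```

```text
tcp_pos: [0.5773, -0.3715, 0.0297]
tool_rot: [0.963, 0.067, 0.259, -0.019]
force: [0.1, 0.6, -2.9]
t: 29.9
tcp_pos: [0.5097, -0.3816, 0.1482]
px [110. 191.] n 7440 mid 587 -204 size 68 56 ang 69.5 topmean [ 0.586 -0.207  0.047] ntop 4636 yel 2708 [ 0.587 -0.205  0.05 ]
px [326. 231.] n 6455 mid 581 -372 size 56 66 ang 8.5 topmean [ 0.579 -0.372  0.047] ntop 4653 yel 0 None
px [262. 412.] n 2756 mid 444 -358 size 66 28 ang 79.5 topmean [ 0.446 -0.336  0.047] ntop 1103 yel 513 [ 0.446 -0.338  0.067]
px [329. 197.] n 100 mid 770 -210 size 8 67 ang 40.4 topmean [ 0.769 -0.208  0.05 ] ntop 48 yel 0 None
px [376. 225.] n 560 mid 586 -200 size 72 59 ang 64.1 topmean [ 0.585 -0.198  0.047] ntop 262 yel 139 [ 0.581 -0.194  0.057]
px [471. 223.] n 231 mid 425 -355 size 72 42 ang 81.7 topmean [ 0.425 -0.36   0.048] ntop 176 yel 126 [ 0.428 -0.354  0.052]
px [262. 272.] n 7217 mid 668 116 size 376 306 ang 2.2 topmean [0.6   0.134 0.05 ] ntop 2827 yel 0 None
TURN total [-1.800e-02 -8.745e+00  3.000e-03] rows>= 9.0 | SHIFT total [ 0.1481  0.0012 -0.0631] rows>= 3.0
```

```bash
python3 -m pendant '[[[0,0,-0.04,0,0,0,1],[0,0,0,0,-0.73,0,1],[0,0,0,0,-0.73,0,1],[0,0,0,0,-0.73,0,1],[0,0,0,0,-0.73,0,1],[0,0,0,0,-0.73,0,1],[0,0,0,0,-0.73,0,1],[0,0,0,0,-0.73,0,1],[0,0,0,0,-0.73,0,1],[0,0,0,0,-0.73,0,1],[0,0,0,0,-0.73,0,1],[0,0,0,0,-0.73,0,1],[0,0,0,0,-0.72,0,1],[0.055,0,-0.02,0,0,0,1],[0.055,0,-0.02,0,0,0,1],[0.055,0,-0.02,0,0,0,1],[0,0,0,0,0,0,1],[0,0,0,0,0,0,1]]]' | sed -n 1,2p; python3 -c "
from h import *
tcp();go([.578,-.372,.027],-82,-30)"
```

```text
t: 31.8
tcp_pos: [0.631, -0.3622, 0.1467]
t 31.8 tcp [ 0.631  -0.3622  0.1467] F [-0.1  0.4 -0.7] gap 1.002 gf 0.0
x [ 0.855  0.125 -0.504] y [ 0.142 -0.99  -0.004] z [-0.499 -0.068 -0.864]
TURN total [-0.017  0.034  0.037] rows>= 1.0 | SHIFT total [0.0166 0.003  0.1633] rows>= 3.0
```

```bash
python3 -m pendant '[[[0.0166,0.003,0.0313,0,0,0.03,1],[0,0,0.045,0,0,0,1],[0,0,0.045,0,0,0,1],[0,0,0.042,0,0,0,1],[0,0,0,0,0,0,1],[0,0,0,0,0,0,0],[0,0,0,0,0,0,0],[0,0,0,0,0,0,0],[0,0,0,0,0,0,0],[0,0,0,0,0,0,0],[0,0,0,0,0,0,0],[-0.022,0,-0.0375,0,0,0,0],[-0.022,0,-0.0375,0,0,0,0],[0,0,0,0,0,0,0]]]' 80 | head -2; python3 -c "
from h import *
tcp()"; python3 -m pendant '[[[0,0,0,0,0.6,0,0],[0,0,0,0,0.6,0,0],[0,0,0,0,0.6,0,0],[0,0,0,0,0.6,0,0],[0,0,0,0,0.6,0,0],[0,0,0,0,0.6,0,0],[0,0,0,0,0.6,0,0],[0,0,0,0,0.6,0,0],[0,0,0,0,0.6,0,0],[0,0,0,0,0.6,0,0],[0,0,0,0,0.6,0,0],[0,0,0,0,0.6,0,0],[0,0,0,0,0.6,0,0],[0,0,0,0,0.5,0,0],[0,0,0,0,0.4,0,0],[0,0,0,0,0,0,0],[0,0,0,0,0,0,0]]]' | head -1; python3 -c "
from h import *
tcp();s=monitor.sense();p=s['tcp_pos'];plan([p[0],p[1],.034],-82,30)"
```

```text
t: 33.2
tcp_pos: [0.58, -0.3759, 0.1055]
t 33.2 tcp [ 0.58   -0.3759  0.1055] F [ 0.8 -0.9 -2.9] gap 0.756 gf 90.1
x [ 0.862  0.115 -0.494] y [ 0.137 -0.991  0.009] z [-0.488 -0.075 -0.869]
t: 34.9
t 34.9 tcp [ 0.5765 -0.3735  0.0991] F [-0.8  0.7 -4.2] gap 0.756 gf 89.8
x [0.861 0.118 0.495] y [ 0.136 -0.991 -0.001] z [ 0.49   0.068 -0.869]
TURN total [ 0.009  0.049 -0.026] rows>= 1.0 | SHIFT total [-0.0407  0.      0.0705] rows>= 2.0
```

```bash
python3 -m pendant '[[[-0.0203,0,0.0353,0,0.05,0,0],[-0.0203,0,0.0353,0,0,0,0],[-0.002,0,0.0035,0,0,0,0],[-0.001,0,0.0018,0,0,0,0],[0,0,0,0,0,0,0],[0,0,0,0,0,0,0]]]' |sed -n 2,4p; python3 -m pendant '[[[-0.001,0,0.0018,0,0,0,0],[0,0,0,0,0,0,0],[0,0,0,0,0,0,0]]]' |sed -n 2,4p
```

```text
tcp_pos: [0.5784, -0.3748, 0.0322]
tool_rot: [0.963, 0.067, 0.26, -0.016]
force: [-0.2, 0.0, -3.3]
tcp_pos: [0.5776, -0.3741, 0.0293]
tool_rot: [0.963, 0.066, 0.26, -0.017]
force: [0.3, -0.2, -3.5]
```

```bash
python3 -m pendant '[[[-0.001,0,0.0018,0,0,0,0],[-0.001,0,0.0018,0,0,0,0],[0,0,0,0,0,0,0],[0,0,0,0,0,0,0]]]' |sed -n 2,4p;  python3 -m pendant '[[[0,0,0,0,0,0,1],[0,0,0,0,0,0,1],[0,0,0,0,0,0,1],[0,0,0,0,0,0,1],[0,0,-0.03,0,0,0,1],[0,0,-0.05,0,0,0,1],[0,0,-0.05,0,0,0,1],[0,0,-0.04,0,0,0,1],[0,0,0,0,0,0,1],[0,0,0,0,0,0,1]]]' | sed -n 1,2p; python3 -c "
from h import *
s=eyes.snapshot('wrist');blobs(s,amin=2000);s=eyes.snapshot('scene');blobs(s)"
python3 -m pendant '[[[0,0,-0.04,0,0,0,1],[0,0,0,0,-0.73,0,1],[0,0,0,0,-0.73,0,1],[0,0,0,0,-0.73,0,1],[0,0,0,0,-0.73,0,1],[0,0,0,0,-0.73,0,1],[0,0,0,0,-0.73,0,1],[0,0,0,0,-0.73,0,1],[0,0,0,0,-0.73,0,1],[0,0,0,0,-0.73,0,1],[0,0,0,0,-0.73,0,1],[0,0,0,0,-0.73,0,1],[0,0,0,0,-0.72,0,1],[0.055,0,-0.02,0,0,0,1],[0.055,0,-0.02,0,0,0,1],[0.055,0,-0.02,0,0,0,1],[0,0,0,0,0,0,1],[0,0,0,0,0,0,1]]]' | sed -n 1,2p; python3 -c "
from h import *
s=eyes.snapshot('wrist');blobs(s,amin=2000);
tcp();go([.578,-.374,.027],-82,-30)"
```

```text
tcp_pos: [0.5775, -0.374, 0.0256]
tool_rot: [0.963, 0.066, 0.26, -0.017]
force: [-1.1, 0.7, -0.6]
t: 37.2
tcp_pos: [0.5098, -0.3836, 0.1438]
px [103. 189.] n 7738 mid 587 -204 size 69 55 ang 69.5 topmean [ 0.586 -0.207  0.047] ntop 4822 yel 2809 [ 0.587 -0.205  0.05 ]
px [327. 223.] n 6625 mid 586 -373 size 55 66 ang 7.8 topmean [ 0.583 -0.374  0.047] ntop 4799 yel 487 [ 0.606 -0.37   0.038]
px [258. 412.] n 2678 mid 445 -358 size 66 26 ang 80.0 topmean [ 0.446 -0.337  0.047] ntop 1058 yel 444 [ 0.447 -0.34   0.068]
px [330. 197.] n 103 mid 770 -212 size 10 70 ang 38.8 topmean [ 0.769 -0.209  0.049] ntop 49 yel 0 None
px [376. 225.] n 563 mid 587 -200 size 71 63 ang 69.4 topmean [ 0.585 -0.197  0.047] ntop 266 yel 139 [ 0.587 -0.201  0.052]
px [471. 223.] n 229 mid 424 -356 size 63 45 ang 85.3 topmean [ 0.425 -0.36   0.047] ntop 181 yel 125 [ 0.425 -0.351  0.055]
px [262. 272.] n 7247 mid 665 119 size 372 310 ang 0.7 topmean [0.599 0.134 0.05 ] ntop 2823 yel 0 None
t: 39.1
tcp_pos: [0.6311, -0.3645, 0.1423]
px [ 64. 181.] n 10435 mid 588 -205 size 67 56 ang 69.4 topmean [ 0.593 -0.208  0.047] ntop 5691 yel 2992 [ 0.589 -0.204  0.05 ]
px [331. 212.] n 7442 mid 593 -373 size 43 67 ang 8.1 topmean [ 0.592 -0.373  0.047] ntop 4589 yel 3486 [ 0.607 -0.37   0.038]
px [290. 326.] n 3530 mid 433 -356 size 67 52 ang 80.7 topmean [ 0.438 -0.355  0.047] ntop 1767 yel 805 [ 0.432 -0.354  0.05 ]
t 39.15 tcp [ 0.6303 -0.3653  0.1438] F [-0.9  0.  -0.4] gap 1.0 gf 0.0
x [ 0.856  0.119 -0.503] y [ 0.137 -0.991 -0.001] z [-0.498 -0.068 -0.864]
TURN total [-0.018  0.03  -0.007] rows>= 1.0 | SHIFT total [0.0157 0.0016 0.1595] rows>= 3.0
```

```bash
python3 -m pendant '[[[0.0235,0.0015,0.0295,0,0.03,0,1],[0,0,0.045,0,0,0,1],[0,0,0.045,0,0,0,1],[0,0,0.037,0,0,0,1],[0,0,0,0,0,0,1],[0,0,0,0,0,0,0],[0,0,0,0,0,0,0],[0,0,0,0,0,0,0],[0,0,0,0,0,0,0],[0,0,0,0,0,0,0],[0,0,0,0,0,0,0],[-0.022,0,-0.0375,0,0,0,0],[-0.022,0,-0.0375,0,0,0,0],[0,0,0,0,0,0,0]]]' 80 | head -2; python3 -c "
from h import *
tcp()"; python3 -m pendant '[[[0,0,0,0,0.6,0,0],[0,0,0,0,0.6,0,0],[0,0,0,0,0.6,0,0],[0,0,0,0,0.6,0,0],[0,0,0,0,0.6,0,0],[0,0,0,0,0.6,0,0],[0,0,0,0,0.6,0,0],[0,0,0,0,0.6,0,0],[0,0,0,0,0.6,0,0],[0,0,0,0,0.6,0,0],[0,0,0,0,0.6,0,0],[0,0,0,0,0.6,0,0],[0,0,0,0,0.6,0,0],[0,0,0,0,0.5,0,0],[0,0,0,0,0.4,0,0],[0,0,0,0,0,0,0],[0,0,0,0,0,0,0]]]' | head -1; python3 -c "
from h import *
tcp();s=monitor.sense();p=s['tcp_pos'];plan([p[0],p[1],.034],-82,30)"
```

```text
t: 40.55
tcp_pos: [0.5876, -0.376, 0.103]
t 40.55 tcp [ 0.5876 -0.376   0.103 ] F [ 0.6 -0.7 -2.5] gap 0.761 gf 90.4
x [ 0.864  0.115 -0.49 ] y [ 0.137 -0.991  0.009] z [-0.485 -0.075 -0.871]
t: 42.25
t 42.25 tcp [ 0.584  -0.3737  0.0965] F [ 0.4  0.  -2.8] gap 0.756 gf 90.1
x [0.859 0.118 0.498] y [ 0.136 -0.991 -0.001] z [ 0.493  0.068 -0.867]
TURN total [ 0.009  0.018 -0.026] rows>= 1.0 | SHIFT total [-0.0391  0.      0.0677] rows>= 2.0
```

```bash
python3 -m pendant '[[[-0.0195,0,0.0338,0,0.02,0,0],[-0.0195,0,0.0338,0,0,0,0],[-0.002,0,0.0035,0,0,0,0],[-0.001,0,0.0018,0,0,0,0],[0,0,0,0,0,0,0],[0,0,0,0,0,0,0]]]' |sed -n 2,4p; python3 -m pendant '[[[-0.001,0,0.0018,0,0,0,0],[-0.001,0,0.0018,0,0,0,0],[0,0,0,0,0,0,0],[0,0,0,0,0,0,0]]]' |sed -n 2,4p
```

```text
tcp_pos: [0.5859, -0.3749, 0.0323]
tool_rot: [0.963, 0.066, 0.26, -0.016]
force: [0.5, 0.4, -2.8]
tcp_pos: [0.585, -0.3741, 0.0274]
tool_rot: [0.963, 0.066, 0.26, -0.017]
force: [-0.5, -0.1, -3.2]
```

```bash
python3 -m pendant '[[[-0.001,0,0.0018,0,0,0,0],[-0.0005,0,0.0009,0,0,0,0],[0,0,0,0,0,0,0],[0,0,0,0,0,0,0]]]' |sed -n 2,4p;  python3 -m pendant '[[[0,0,0,0,0,0,1],[0,0,0,0,0,0,1],[0,0,0,0,0,0,1],[0,0,0,0,0,0,1],[0,0,-0.03,0,0,0,1],[0,0,-0.05,0,0,0,1],[0,0,-0.05,0,0,0,1],[0,0,-0.05,0,0,0,1],[0,0,-0.04,0,-0.5,0,1],[0,0,0,0,-0.6,0,1],[0,0,0,0,-0.6,0,1],[0,0,0,0,-0.6,0,1],[0,0,0,0,-0.6,0,1],[0,0,0,0,-0.6,0,1],[0,0,0,0,-0.6,0,1],[0,0,0,0,0,0,1],[0,0,0,0,0,0,1]]]' | sed -n 1,2p; python3 -c "
from h import *
tcp()
s=eyes.snapshot('wrist');blobs(s,amin=2000);cv2.imwrite('pics/w7.png',s['pixels'][:,:,::-1])
t=eyes.snapshot('scene');blobs(t)
t=eyes.snapshot('top');blobs(t);np.savez('top7.npz',**t)"
```

```text
tcp_pos: [0.585, -0.3742, 0.0272]
tool_rot: [0.963, 0.066, 0.261, -0.017]
force: [-8.0, 1.4, 10.5]
t: 45.35
tcp_pos: [0.4976, -0.3854, 0.1765]
t 45.35 tcp [ 0.4976 -0.3854  0.1765] F [ 0.6  0.1 -0.6] gap 1.002 gf 0.0
x [0.99  0.137 0.035] y [ 0.137 -0.991  0.   ] z [ 0.035  0.004 -0.999]
px [83. 73.] n 10046 mid 587 -204 size 69 56 ang 69.6 topmean [ 0.588 -0.206  0.048] ntop 6523 yel 3866 [ 0.587 -0.204  0.05 ]
px [329. 108.] n 7873 mid 590 -374 size 55 67 ang 7.9 topmean [ 0.589 -0.374  0.048] ntop 5748 yel 3610 [ 0.59  -0.374  0.05 ]
px [280. 306.] n 5178 mid 437 -357 size 67 43 ang 79.5 topmean [ 0.434 -0.356  0.048] ntop 3709 yel 2302 [ 0.431 -0.355  0.05 ]
px [329. 197.] n 98 mid 772 -211 size 8 73 ang 39.2 topmean [ 0.769 -0.208  0.05 ] ntop 46 yel 0 None
px [375. 225.] n 551 mid 588 -201 size 73 61 ang 63.9 topmean [ 0.584 -0.197  0.047] ntop 267 yel 140 [ 0.581 -0.194  0.057]
px [468. 227.] n 452 mid 425 -351 size 73 45 ang 78.6 topmean [ 0.426 -0.35   0.047] ntop 247 yel 145 [ 0.43  -0.352  0.051]
px [261. 272.] n 7231 mid 665 121 size 371 308 ang 0.2 topmean [0.6   0.134 0.05 ] ntop 2817 yel 0 None
px [394. 194.] n 96 mid 767 -212 size 13 63 ang 31.0 topmean [ 0.766 -0.211  0.05 ] ntop 55 yel 0 None
px [280. 250.] n 3051 mid 608 120 size 169 287 ang 1.7 topmean [0.637 0.13  0.052] ntop 406 yel 0 None
px [392. 257.] n 454 mid 585 -203 size 67 57 ang 69.7 topmean [ 0.584 -0.202  0.047] ntop 290 yel 198 [ 0.585 -0.202  0.056]
px [452. 256.] n 484 mid 587 -373 size 55 70 ang 6.9 topmean [ 0.586 -0.372  0.047] ntop 286 yel 205 [ 0.585 -0.37   0.065]
px [282. 287.] n 397 mid 495 109 size 34 281 ang 2.4 topmean [0.495 0.109 0.048] ntop 283 yel 0 None
px [395. 373.] n 68 mid 261 -205 size 33 19 ang 89.1 topmean [ 0.259 -0.202  0.025] ntop 68 yel 0 None
```

View pics/w7.png

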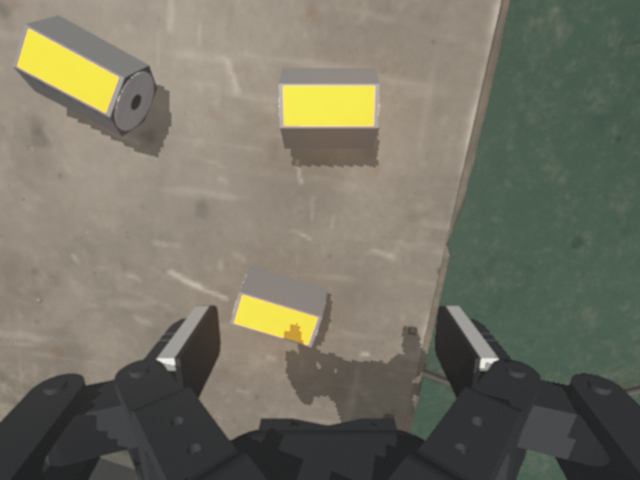

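All three have yellow up (A at 68,68; B at 329,105; C at 276,318). Now I'll measure the drawer.

```bash
python3 -c "
from h import *
for f in ['top7.npz','top0.npz']:
    s=dict(np.load(f));P=world(s)
    m=(P[...,2]>.008)&(P[...,2]<.026)&(P[...,0]>.48)&(P[...,0]<.70)&(P[...,1]>-.05)&(P[...,1]<.28)
    n,l,st,c=cv2.connectedComponentsWithStats(cv2.morphologyEx(m.astype(np.uint8),cv2.MORPH_OPEN,np.ones((3,3))))
    i=1+st[1:,4].argmax();q=P[l==i];r=cv2.minAreaRect((q[:,:2]*1000).astype(np.float32));print('floor',r,q[:,2].mean())
    m=(P[...,2]>.062)&(P[...,2]<.085)&(P[...,0]>.48)&(P[...,0]<.60)&(P[...,1]>-.1)&(P[...,1]<.3)
    q=P[m];print('panel',len(q),cv2.minAreaRect((q[:,:2]*1000).astype(np.float32)),np.polyfit(q[:,1],q[:,0],1))
    m=(P[...,2]>.06)&(P[...,2]<.1)&(P[...,0]>.66)&(P[...,0]<1)&(P[...,1]>-.1)&(P[...,1]<.35)
    q=P[m];print('case',cv2.minAreaRect((q[:,:2]*1000).astype(np.float32)))
"
```

```text
floor ((598.1910400390625, 113.74453735351562), (140.9512939453125, 265.008544921875), 2.161461114883423) 0.015959354633579347
panel 480 ((551.4053955078125, 139.14881896972656), (107.9367904663086, 332.0803527832031), 5.923331260681152) [-0.04052991  0.51947883]
case ((831.591552734375, 162.32957458496094), (334.4167785644531, 380.3719482421875), 2.1289708614349365)
floor ((598.1687622070312, 113.52655792236328), (141.150634765625, 264.7432556152344), 2.1581532955169678) 0.016023744677307626
panel 478 ((540.6273803710938, 138.14364624023438), (86.270263671875, 332.332275390625), 5.933295249938965) [-0.04414285  0.51986983]
case ((831.543701171875, 162.61712646484375), (336.3925476074219, 380.8675231933594), 2.2260117530822754)
```

```bash
python3 -c "
from h import *
go([.588,-.374,.027],-82,0,.1)"
```

```text
TURN total [ 0.002 -0.288 -0.032] rows>= 1.0 | SHIFT total [0.1151 0.0013 0.062 ] rows>= 3.0
```

```bash
python3 -m pendant '[[[0,0,0,0,-0.29,-0.03,1],[0.0384,0,0.0207,0,0,0,1],[0.0384,0,0.0207,0,0,0,1],[0.0384,0.001,0.0207,0,0,0,1],[0,0,0,0,0,0,1],[0,0,0,0,0,0,1]]]' | sed -n 1,2p; python3 -c "
from h import *
s=eyes.snapshot('wrist');blobs(s,amin=2000)
tcp();go([.588,-.374,.027],-82,0)"
```

```text
t: 46.1
tcp_pos: [0.5881, -0.3736, 0.1263]
px [ 60. 209.] n 10332 mid 588 -204 size 68 55 ang 69.4 topmean [ 0.59  -0.212  0.047] ntop 6333 yel 3651 [ 0.586 -0.209  0.05 ]
px [328. 242.] n 8869 mid 590 -374 size 55 67 ang 8.6 topmean [ 0.593 -0.374  0.048] ntop 6463 yel 4066 [ 0.59  -0.374  0.05 ]
t 46.15 tcp [ 0.5878 -0.3741  0.1271] F [-0.5  0.9 -0.1] gap 0.998 gf 0.0
x [ 0.99   0.139 -0.001] y [ 0.139 -0.99   0.001] z [-0.001 -0.001 -1.   ]
TURN total [0.004 0.011 0.001] rows>= 1.0 | SHIFT total [ 0.0003 -0.      0.1251] rows>= 3.0
```

Go down with a 2 mm +x nudge, grip and lift.

```bash
python3 -m pendant '[[[0.002,0,0.042,0,0,0,1],[0,0,0.042,0,0,0,1],[0,0,0.041,0,0,0,1],[0,0,0,0,0,0,1],[0,0,0,0,0,0,0],[0,0,0,0,0,0,0],[0,0,0,0,0,0,0],[0,0,0,0,0,0,0],[0,0,0,0,0,0,0],[0,0,0,0,0,0,0],[0,0,-0.045,0,0,0,0],[0,0,-0.06,0,0,0,0],[0,0,-0.06,0,0,0,0],[0,0,0,0,0,0,0],[0,0,0,0,0,0,0]]]' 80 | sed -n 1,2p; python3 -c "
from h import *
tcp();plan([.5950,.1136,.15],2.2)"
```

```text
t: 47.65
tcp_pos: [0.5907, -0.3738, 0.1608]
t 47.65 tcp [ 0.5907 -0.3738  0.1608] F [-0.3  1.4 -4.5] gap 0.756 gf 91.4
x [0.99  0.14  0.001] y [ 0.14  -0.99   0.003] z [ 0.002 -0.003 -1.   ]
TURN total [ 3.100e-02  1.100e-02 -1.224e+01] rows>= 13.0 | SHIFT total [0.6086 0.0287 0.0135] rows>= 11.0
```

```bash
python3 -m pendant '[[[0,0,0,0,0,-0.942,0],[0,0,0,0,0,-0.942,0],[0,0,0,0,0,-0.942,0],[0,0,0,0,0,-0.942,0],[0,0,0,0,0,-0.942,0],[0,0,0,0,0,-0.942,0],[0,0,0,0,0,-0.942,0],[0,0,0,0,0,-0.942,0],[0,0,0,0,0,-0.942,0],[0,0,0,0,0,-0.942,0],[0,0,0,0,0,-0.942,0],[0,0,0,0,0,-0.942,0],[0,0,0,0,0,-0.942,0],[0.0553,0.0026,0,0,0,0,0],[0.0553,0.0026,0,0,0,0,0],[0.0553,0.0026,0,0,0,0,0],[0.0553,0.0026,0,0,0,0,0],[0.0553,0.0026,0,0,0,0,0],[0.0553,0.0026,0,0,0,0,0],[0.0553,0.0026,0,0,0,0,0]]]' | sed -n 1,2p; python3 -m pendant '[[[0.0553,0.0026,0,0,0,0,0],[0.0553,0.0026,0,0,0,0,0],[0.0553,0.0026,0,0,0,0,0],[0.0553,0.0026,0,0,0,0,0],[0,0,0,0,0,0,0],[0,0,0,0,0,0,0],[0,0,0,0,0,0,0]]]'  | sed -n 1,2p; python3 -c "
from h import *
tcp();plan([.5950,.1136,.05],2.2)"
```

```text
t: 49.65
tcp_pos: [0.5906, -0.0613, 0.1561]
t: 50.35
tcp_pos: [0.5932, 0.1127, 0.1569]
t 50.35 tcp [0.5932 0.1127 0.1569] F [ 0.5 -0.8 -3.7] gap 0.757 gf 91.1
x [-0.039  0.999 -0.002] y [ 0.999  0.039 -0.004] z [-0.004 -0.002 -1.   ]
TURN total [-0.031  0.014  0.001] rows>= 1.0 | SHIFT total [0.001  0.0023 0.1337] rows>= 3.0
```

```bash
python3 -m pendant '[[[0.001,0.0023,0.045,-0.03,0.014,0,0],[0,0,0.045,0,0,0,0],[0,0,0.043,0,0,0,0],[0,0,0,0,0,0,0],[0,0,0,0,0,0,0]]]' | sed -n 1,4p; python3 -m pendant '[[[0,0,0.0015,0,0,0,0],[0,0,0.0015,0,0,0,0],[0,0,0.0015,0,0,0,0],[0,0,0,0,0,0,0]]]'  | sed -n 1,4p
```

```text
t: 50.85
tcp_pos: [0.5961, 0.1129, 0.0517]
tool_rot: [0.694, 0.72, 0.001, 0.0]
force: [-0.0, -0.4, -2.8]
t: 51.25
tcp_pos: [0.5965, 0.1144, 0.0492]
tool_rot: [0.693, 0.721, 0.002, 0.001]
force: [-0.1, 0.9, -3.1]
```

```bash
python3 -m pendant '[[[0,0,0.002,0,0,0,0],[0,0,0.0015,0,0,0,0],[0,0,0,0,0,0,0],[0,0,0,0,0,0,0]]]' | sed -n 1,4p; python3 -m pendant '[[[0,0,0.001,0,0,0,0],[0,0,0.001,0,0,0,0],[0,0,0,0,0,0,0]]]'  | sed -n 1,4p
```

```text
t: 51.65
tcp_pos: [0.5964, 0.1144, 0.0459]
tool_rot: [0.693, 0.721, 0.001, 0.001]
force: [-0.3, 0.2, -1.5]
t: 51.95
tcp_pos: [0.5971, 0.1145, 0.0458]
tool_rot: [0.693, 0.721, 0.002, 0.002]
force: [-0.5, -0.1, 7.7]
```

```bash
python3 -m pendant '[[[0,0,0,0,0,0,0.95],[0,0,0,0,0,0,0.95],[0,0,0,0,0,0,0.95],[0,0,0,0,0,0,0.95],[0,0,-0.03,0,0,0,0.95],[0,0,-0.05,0,0,0,1],[0,0,-0.06,0,0,0,1],[0,0,0,0,0,0,1]]]' | sed -n 1,2p; python3 -c "
from h import *
s=eyes.snapshot('wrist');blobs(s,lo=.03,hi=.075,amin=1500)
s=eyes.snapshot('scene');blobs(s)
go([.588,-.204,.028],-110.5,0,.1)"
```

```text
t: 52.75
tcp_pos: [0.6006, 0.1145, 0.1626]
px [278. 202.] n 33850 mid 593 113 size 223 283 ang 2.5 topmean [0.565 0.135 0.057] ntop 28117 yel 0 None
px [319. 237.] n 7492 mid 596 114 size 67 56 ang 1.9 topmean [0.596 0.121 0.06 ] ntop 7486 yel 3429 [0.596 0.115 0.066]
px [329. 197.] n 105 mid 770 -210 size 9 69 ang 37.3 topmean [ 0.769 -0.209  0.049] ntop 49 yel 0 None
px [261. 273.] n 6972 mid 667 118 size 374 307 ang 1.5 topmean [0.598 0.135 0.05 ] ntop 3180 yel 104 [0.606 0.108 0.061]
TURN total [ 0.033 -0.054 16.397] rows>= 17.0 | SHIFT total [0.1291 0.3765 0.0369] rows>= 7.0
```

```bash
python3 -c "
from h import *
go([.588,-.204,.028],69.5,0,.1)"
```

```text
TURN total [ 0.048  0.03  -9.783] rows>= 10.0 | SHIFT total [-0.1291 -0.3765  0.0369] rows>= 7.0
```

```bash
python3 -m pendant '[[[0,0,0,0,0,-0.978,1],[0,0,0,0,0,-0.978,1],[0,0,0,0,0,-0.978,1],[0,0,0,0,0,-0.978,1],[0,0,0,0,0,-0.978,1],[0,0,0,0,0,-0.978,1],[0,0,0,0,0,-0.978,1],[0,0,0,0,0,-0.978,1],[0,0,0,0,0,-0.978,1],[0,0,0,0,0,-0.978,1],[-0.0184,-0.0538,0,0,0,0,1],[-0.0184,-0.0538,0,0,0,0,1],[-0.0184,-0.0538,0,0,0,0,1],[-0.0184,-0.0538,0,0,0,0,1],[-0.0184,-0.0538,0,0,0,0,1],[-0.0184,-0.0538,0,0,0,0,1],[-0.0184,-0.0538,0.036,0,0,0,1],[0,0,0,0,0,0,1],[0,0,0,0,0,0,1]]]' | sed -n 1,2p; python3 -c "
from h import *
s=eyes.snapshot('wrist');blobs(s,amin=1500)
tcp();print(monitor.sense()['q'].round(2));go([.588,-.204,.028],69.5,0)"
```

```text
t: 54.75
tcp_pos: [0.5851, -0.2009, 0.1264]
px [614. 173.] n 15639 mid 644 -11 size 258 49 ang 0.1 topmean [ 0.575 -0.026  0.049] ntop 5748 yel 0 None
px [27. 99.] n 5554 mid 433 -340 size 40 56 ang 78.8 topmean [ 0.441 -0.326  0.045] ntop 1745 yel 221 [ 0.443 -0.328  0.05 ]
px [285. 286.] n 8125 mid 601 -235 size 67 56 ang 81.3 topmean [ 0.598 -0.234  0.048] ntop 5810 yel 3612 [ 0.601 -0.235  0.05 ]
t 54.8 tcp [ 0.5857 -0.1999  0.1273] F [-0.1  0.1  0.3] gap 0.999 gf 0.0
x [-0.936  0.352  0.001] y [0.352 0.936 0.003] z [-0.     0.003 -1.   ]
[-0.51  0.67  1.55  0.    0.93 -1.72]
TURN total [ 0.023 -0.012 -0.012] rows>= 1.0 | SHIFT total [-0.0045 -0.0038  0.1242] rows>= 3.0
```

A was knocked aside to (0.600,-0.235) at 81°, still yellow up. I'll retarget.

```bash
python3 -c "
from h import *
go([.600,-.235,.028],81.3,0)"
```

```text
TURN total [ 0.024 -0.01  -1.728] rows>= 2.0 | SHIFT total [-0.0243 -0.0407  0.1242] rows>= 3.0
```

```bash
python3 -m pendant '[[[0,0,0,0,0,-0.864,1],[0,0,0,0,0,-0.864,1],[-0.0243,-0.0407,0,0,0,0,1],[0,0,0,0,0,0,1],[0,0,0,0,0,0,1]]]' | sed -n 1,2p; python3 -c "
from h import *
s=eyes.snapshot('wrist');blobs(s,amin=1500)
go([.600,-.235,.028],81.3,0)"
```

```text
t: 55.3
tcp_pos: [0.6016, -0.2345, 0.1293]
px [70. 18.] n 5098 mid 453 -357 size 21 70 ang 0.0 topmean [ 0.448 -0.35   0.043] ntop 1431 yel 0 None
px [327. 245.] n 8552 mid 601 -235 size 67 56 ang 81.4 topmean [ 0.598 -0.235  0.048] ntop 6190 yel 3872 [ 0.601 -0.235  0.05 ]
px [627. 357.] n 1872 mid 719 -33 size 8 57 ang 86.6 topmean [ 0.736 -0.033  0.041] ntop 22 yel 0 None
TURN total [0.016 0.016 0.019] rows>= 1.0 | SHIFT total [ 0.0011 -0.0015  0.1264] rows>= 3.0
```

```bash
python3 -m pendant '[[[0,-0.001,0.042,0,0,0,1],[0,0,0.042,0,0,0,1],[0,0,0.041,0,0,0,1],[0,0,0,0,0,0,1],[0,0,0,0,0,0,0],[0,0,0,0,0,0,0],[0,0,0,0,0,0,0],[0,0,0,0,0,0,0],[0,0,0,0,0,0,0],[0,0,0,0,0,0,0],[0,0,-0.045,0,0,0,0],[0,0,-0.06,0,0,0,0],[0,0,-0.06,0,0,0,0],[0,0,0,0,0,0,0],[0,0,0,0,0,0,0]]]' 80 | sed -n 1,2p; python3 -c "
from h import *
tcp();plan([.5985,.050,.15],2.2)"
```

```text
t: 56.85
tcp_pos: [0.6013, -0.2369, 0.1624]
t 56.85 tcp [ 0.6013 -0.2369  0.1624] F [-0.6  1.7 -3.5] gap 0.756 gf 91.0
x [-0.989  0.15  -0.005] y [ 0.15   0.989 -0.   ] z [ 0.005 -0.001 -1.   ]
TURN total [ 0.029  0.036 11.512] rows>= 12.0 | SHIFT total [0.3585 0.0103 0.0155] rows>= 6.0
```

```bash
python3 -m pendant '[[[0,0,0,0,0,0.96,0],[0,0,0,0,0,0.96,0],[0,0,0,0,0,0.96,0],[0,0,0,0,0,0.96,0],[0,0,0,0,0,0.96,0],[0,0,0,0,0,0.96,0],[0,0,0,0,0,0.96,0],[0,0,0,0,0,0.96,0],[0,0,0,0,0,0.96,0],[0,0,0,0,0,0.96,0],[0,0,0,0,0,0.96,0],[0,0,0,0.03,0.036,0.96,0],[0.0512,0.0015,0,0,0,0,0],[0.0512,0.0015,0,0,0,0,0],[0.0512,0.0015,0,0,0,0,0],[0.0512,0.0015,0,0,0,0,0],[0.0512,0.0015,0,0,0,0,0],[0.0512,0.0015,0,0,0,0,0],[0.0512,0.0015,0,0,0,0,0],[0,0,0,0,0,0,0]]]' | sed -n 1,2p; python3 -m pendant '[[[0,0,0,0,0,0,0],[0,0,0,0,0,0,0]]]'  | sed -n 1,2p; python3 -c "
from h import *
tcp();plan([.5985,.050,.050],2.2)"
```

```text
t: 58.85
tcp_pos: [0.5955, 0.0556, 0.1596]
t: 59.05
tcp_pos: [0.5979, 0.0495, 0.1609]
t 59.05 tcp [0.5979 0.0495 0.1609] F [-1.1 -0.2 -2.8] gap 0.758 gf 90.8
x [-0.037  0.999  0.004] y [ 0.999  0.037 -0.004] z [-0.004  0.004 -1.   ]
TURN total [-0.031 -0.037 -0.011] rows>= 1.0 | SHIFT total [0.0006 0.0008 0.1386] rows>= 3.0
```

```bash
python3 -m pendant '[[[0.0006,0.0008,0.046,-0.03,-0.037,-0.01,0],[0,0,0.046,0,0,0,0],[0,0,0.045,0,0,0,0],[0,0,0,0,0,0,0],[0,0,0,0,0,0,0]]]' | sed -n 1,4p; python3 -m pendant '[[[0,0,0.0015,0,0,0,0],[0,0,0.0015,0,0,0,0],[0,0,0.0015,0,0,0,0],[0,0,0,0,0,0,0],[0,0,0,0,0,0,0]]]'  | sed -n 1,4p
```

```text
t: 59.55
tcp_pos: [0.5992, 0.0493, 0.052]
tool_rot: [0.694, 0.72, 0.0, 0.0]
force: [0.6, 0.6, -2.6]
t: 60.05
tcp_pos: [0.5997, 0.0509, 0.0496]
tool_rot: [0.693, 0.721, 0.001, 0.001]
force: [0.0, -0.1, -2.7]
```

```bash
python3 -m pendant '[[[0,0,0.002,0,0,0,0],[0,0,0.0015,0,0,0,0],[0,0,0.001,0,0,0,0],[0,0,0,0,0,0,0],[0,0,0,0,0,0,0]]]' | sed -n 1,4p; python3 -m pendant '[[[0,0,0.001,0,0,0,0],[0,0,0,0,0,0,0]]]'  | sed -n 1,4p
```

```text
t: 60.55
tcp_pos: [0.6, 0.051, 0.0471]
tool_rot: [0.693, 0.721, 0.001, 0.001]
force: [-1.4, 1.2, 5.7]
t: 60.75
tcp_pos: [0.6005, 0.051, 0.0471]
tool_rot: [0.693, 0.721, 0.002, 0.002]
force: [-2.1, 0.9, 10.7]
```

```bash
python3 -m pendant '[[[0,0,0,0,0,0,0.95],[0,0,0,0,0,0,0.95],[0,0,0,0,0,0,0.95],[0,0,0,0,0,0,0.95],[0,0,-0.03,0,0,0,0.95],[0,0,-0.05,0,0,0,1],[0,0,-0.06,0,0,0,1],[0,0,0,0,0,0,1]]]' | sed -n 1,2p; python3 -c "
from h import *
s=eyes.snapshot('wrist');blobs(s,lo=.03,hi=.075,amin=1500)
s=eyes.snapshot('top');blobs(s,amin=150)
go([.430,-.355,.028],80,0,.1)"
```

```text
t: 61.55
tcp_pos: [0.6038, 0.0505, 0.1632]
px [261. 180.] n 26645 mid 585 86 size 206 227 ang 3.3 topmean [0.558 0.089 0.057] ntop 22726 yel 0 None
px [318. 143.] n 9372 mid 597 114 size 67 55 ang 2.3 topmean [0.597 0.116 0.06 ] ntop 9355 yel 4221 [0.597 0.115 0.066]
px [320. 236.] n 7523 mid 600 51 size 67 56 ang 2.0 topmean [0.6   0.057 0.06 ] ntop 7517 yel 3433 [0.6   0.051 0.066]
px [324. 253.] n 322 mid 612 -3 size 165 40 ang 2.0 topmean [ 0.612 -0.02   0.054] ntop 79 yel 0 None
px [246. 250.] n 988 mid 600 224 size 108 163 ang 80.4 topmean [0.625 0.229 0.052] ntop 197 yel 0 None
px [448. 312.] n 498 mid 427 -354 size 68 56 ang 79.9 topmean [ 0.426 -0.353  0.048] ntop 310 yel 218 [ 0.428 -0.354  0.048]
TURN total [  0.04    0.037 -11.313] rows>= 12.0 | SHIFT total [ 0.1212 -0.5364  0.0378] rows>= 10.0
```

```bash
python3 -m pendant '[[[0,0,0,0,0,-0.943,1],[0,0,0,0,0,-0.943,1],[0,0,0,0,0,-0.943,1],[0,0,0,0,0,-0.943,1],[0,0,0,0,0,-0.943,1],[0,0,0,0,0,-0.943,1],[0,0,0,0,0,-0.943,1],[0,0,0,0,0,-0.943,1],[0,0,0,0,0,-0.943,1],[0,0,0,0,0,-0.943,1],[0,0,0,0,0,-0.943,1],[0,0,0,0.04,0.037,-0.943,1],[0.0121,-0.0536,0,0,0,0,1],[0.0121,-0.0536,0,0,0,0,1],[0.0121,-0.0536,0,0,0,0,1],[0.0121,-0.0536,0,0,0,0,1],[0.0121,-0.0536,0,0,0,0,1],[0.0121,-0.0536,0,0,0,0,1],[0.0121,-0.0536,0,0,0,0,1],[0.0121,-0.0536,0,0,0,0,1]]]' | sed -n 1,2p;  python3 -m pendant '[[[0.0121,-0.0536,0,0,0,0,1],[0.0121,-0.0536,0,0,0,0,1],[0,0,0.037,0,0,0,1],[0,0,0,0,0,0,1],[0,0,0,0,0,0,1]]]' | sed -n 1,2p; python3 -c "
from h import *
s=eyes.snapshot('wrist');blobs(s,amin=1500)
go([.430,-.355,.028],80,0)"
```

```text
t: 63.65
tcp_pos: [0.4616, -0.2742, 0.1564]
t: 64.15
tcp_pos: [0.4284, -0.3531, 0.1274]
px [326. 250.] n 8597 mid 430 -355 size 67 56 ang 79.0 topmean [ 0.427 -0.354  0.048] ntop 6239 yel 3862 [ 0.429 -0.355  0.05 ]
TURN total [-0.014 -0.033  0.009] rows>= 1.0 | SHIFT total [-0.0013 -0.0018  0.1255] rows>= 3.0
```

```bash
python3 -m pendant '[[[-0.0013,-0.0018,0.042,0,-0.03,0,1],[0,0,0.042,0,0,0,1],[0,0,0.041,0,0,0,1],[0,0,0,0,0,0,1],[0,0,0,0,0,0,0],[0,0,0,0,0,0,0],[0,0,0,0,0,0,0],[0,0,0,0,0,0,0],[0,0,0,0,0,0,0],[0,0,0,0,0,0,0],[0,0,-0.045,0,0,0,0],[0,0,-0.06,0,0,0,0],[0,0,-0.06,0,0,0,0],[0,0,0,0,0,0,0],[0,0,0,0,0,0,0]]]' 80 | sed -n 1,2p; python3 -c "
from h import *
tcp();plan([.5945,.178,.15],2.2)"
```

```text
t: 65.7
tcp_pos: [0.4302, -0.3565, 0.1624]
t 65.7 tcp [ 0.4302 -0.3565  0.1624] F [ 0.1  0.7 -5.4] gap 0.757 gf 93.0
x [-0.985  0.173 -0.004] y [ 0.173  0.985 -0.006] z [ 0.003 -0.006 -1.   ]
TURN total [-0.02   0.058 11.319] rows>= 12.0 | SHIFT total [0.6598 0.2309 0.0154] rows>= 12.0
```

```bash
python3 -m pendant '[[[0,0,0,0,0,0.943,0],[0,0,0,0,0,0.943,0],[0,0,0,0,0,0.943,0],[0,0,0,0,0,0.943,0],[0,0,0,0,0,0.943,0],[0,0,0,0,0,0.943,0],[0,0,0,0,0,0.943,0],[0,0,0,0,0,0.943,0],[0,0,0,0,0,0.943,0],[0,0,0,0,0,0.943,0],[0,0,0,0,0,0.943,0],[0,0,0,-0.02,0.058,0.943,0],[0.0508,0.01776,0,0,0,0,0],[0.0508,0.01776,0,0,0,0,0],[0.0508,0.01776,0,0,0,0,0],[0.0508,0.01776,0,0,0,0,0],[0.0508,0.01776,0,0,0,0,0],[0.0508,0.01776,0,0,0,0,0],[0.0508,0.01776,0,0,0,0,0],[0.0508,0.01776,0,0,0,0,0]]]' | sed -n 1,2p; python3 -m pendant '[[[0.0508,0.01776,0,0,0,0,0],[0.0508,0.01776,0,0,0,0,0],[0.0508,0.01776,0,0,0,0,0],[0.0508,0.01776,0,0,0,0,0],[0.0508,0.01776,0,0,0,0,0],[0,0,0,0,0,0,0],[0,0,0,0,0,0,0]]]'  | sed -n 1,2p; python3 -c "
from h import *
tcp();plan([.5945,.178,.050],2.2)"
```

```text
t: 67.7
tcp_pos: [0.5294, -0.0249, 0.1599]
t: 68.4
tcp_pos: [0.5922, 0.1795, 0.1602]
t 68.4 tcp [0.5922 0.1795 0.1602] F [-0.7 -0.5 -5. ] gap 0.755 gf 92.6
x [-0.041  0.999  0.002] y [ 0.999  0.041 -0.003] z [-0.003  0.002 -1.   ]
TURN total [-0.025 -0.014  0.025] rows>= 1.0 | SHIFT total [-0.002   0.0028  0.1378] rows>= 3.0
```

```bash
python3 -m pendant '[[[-0.0015,0.0028,0.046,-0.025,-0.014,0.025,0],[0,0,0.046,0,0,0,0],[0,0,0.046,0,0,0,0],[0,0,0,0,0,0,0],[0,0,0,0,0,0,0]]]' | sed -n 1,4p; python3 -m pendant '[[[0,0,0.0015,0,0,0,0],[0,0,0.0015,0,0,0,0],[0,0,0.0015,0,0,0,0],[0,0,0.001,0,0,0,0],[0,0,0,0,0,0,0],[0,0,0,0,0,0,0]]]'  | sed -n 1,4p
```

```text
t: 68.9
tcp_pos: [0.5956, 0.1762, 0.0511]
tool_rot: [0.695, 0.719, 0.001, 0.0]
force: [0.1, -0.1, -5.6]
t: 69.5
tcp_pos: [0.5972, 0.178, 0.0486]
tool_rot: [0.694, 0.72, 0.003, 0.002]
force: [0.1, -0.7, -5.0]
```

```bash
python3 -m pendant '[[[0,0,0.001,0,0,0,0],[0,0,0.001,0,0,0,0],[0,0,0.001,0,0,0,0],[0,0,0,0,0,0,0],[0,0,0,0,0,0,0]]]' | sed -n 1,4p; python3 -m pendant '[[[0,0,0.001,0,0,0,0],[0,0,0,0,0,0,0]]]'  | sed -n 1,4p
```

```text
t: 70.0
tcp_pos: [0.5972, 0.178, 0.0467]
tool_rot: [0.694, 0.72, 0.003, 0.002]
force: [-0.5, 0.0, 2.2]
t: 70.2
tcp_pos: [0.598, 0.1781, 0.0467]
tool_rot: [0.694, 0.72, 0.003, 0.002]
force: [-0.7, -0.2, 7.2]
```

```bash
python3 -m pendant '[[[0,0,0,0,0,0,0.95],[0,0,0,0,0,0,0.95],[0,0,0,0,0,0,0.95],[0,0,0,0,0,0,0.95],[0,0,-0.03,0,0,0,0.95],[0,0,-0.05,0,0,0,1],[0,0,-0.06,0,0,0,1],[0,0,0,0,0,0,1]]]' | sed -n 1,2p; python3 -c "
from h import *
s=eyes.snapshot('wrist');blobs(s,lo=.03,hi=.075,amin=1500);cv2.imwrite('pics/w8.png',s['pixels'][:,:,::-1])
plan([.425,.107,.16],2.2,0)"
```

```text
t: 71.0
tcp_pos: [0.6012, 0.1785, 0.164]
px [271. 250.] n 16831 mid 589 122 size 218 262 ang 1.0 topmean [0.563 0.171 0.058] ntop 14441 yel 0 None
px [319. 237.] n 7420 mid 598 178 size 67 56 ang 1.9 topmean [0.597 0.184 0.06 ] ntop 7414 yel 3406 [0.597 0.179 0.066]
px [316. 319.] n 6280 mid 597 121 size 67 42 ang 1.9 topmean [0.597 0.124 0.059] ntop 6275 yel 2746 [0.597 0.115 0.066]
px [319. 389.] n 5500 mid 600 58 size 67 43 ang 1.8 topmean [0.601 0.063 0.058] ntop 5395 yel 2122 [0.601 0.058 0.072]
TURN total [ 0.123 -0.015 -0.022] rows>= 1.0 | SHIFT total [-0.0805 -0.221   0.0013] rows>= 4.0
```

View pics/w8.png

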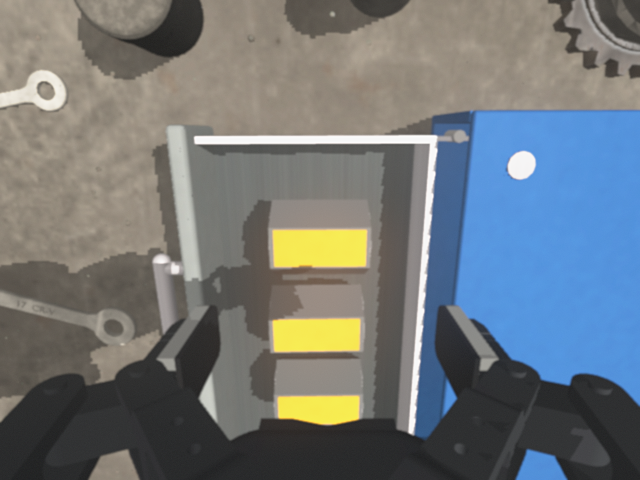

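All three blanks lie side by side in the drawer with yellow up (320,248; 316,333; 318,405). Now I'll move in front of the handle with the fingers shut.

```bash
python3 -m pendant '[[[-0.02,-0.055,0,0.12,0,0,0],[-0.02,-0.055,0,0,0,0,0],[-0.02,-0.055,0,0,0,0,0],[-0.02,-0.055,0,0,0,0,0],[0,0,0,0,0,0,0],[0,0,0,0,0,0,0],[0,0,0,0,0,0,0],[0,0,0,0,0,0,0]]]' 40 | sed -n 1,6p; python3 -c "
from h import *
plan([.425,.107,.044],2.2,0)"
```

```text
t: 71.85
tcp_pos: [0.4247, 0.1077, 0.1578]
tool_rot: [0.694, 0.72, -0.002, -0.003]
force: [0.1, -0.1, 0.1]
finger_gap: 0.001
gripper_force: 0.0
TURN total [-0.056 -0.01  -0.02 ] rows>= 1.0 | SHIFT total [-0.0009  0.0003  0.1423] rows>= 3.0
```

```bash
python3 -m pendant '[[[0,0,0.047,-0.05,0,-0.02,0],[0,0,0.047,0,0,0,0],[0,0,0.047,0,0,0,0],[0,0,0,0,0,0,0],[0,0.02,0,0,0,0,0],[0,0.02,0,0,0,0,0],[0,0.02,0,0,0,0,0],[0,0.02,0,0,0,0,0],[0,0,0,0,0,0,0],[0,0,0,0,0,0,0]]]' | sed -n 1,4p; python3 -c "
from h import *
plan([.62,.1145,.044],2.2,0)
s=eyes.snapshot('scene');blobs(s,amin=300)"
```

```text
t: 72.85
tcp_pos: [0.4874, 0.1103, 0.0465]
tool_rot: [0.693, 0.721, 0.001, -0.0]
force: [-0.2, -1.1, 0.6]
TURN total [ 0.005 -0.01  -0.   ] rows>= 1.0 | SHIFT total [-0.0011  0.1658  0.0031] rows>= 3.0
px [238. 273.] n 4922 mid 654 170 size 321 309 ang 72.0 topmean [0.631 0.168 0.05 ] ntop 2948 yel 218 [0.633 0.129 0.072]
```

```bash
python3 -m pendant '[[[0,0.02,0.002,0,0,0,0],[0,0.02,0,0,0,0,0],[0,0.02,0,0,0,0,0],[0,0.02,0,0,0,0,0],[0,0.02,0,0,0,0,0],[0,0.02,0,0,0,0,0],[0,0.02,0,0,0,0,0],[0,0,0,0,0,0,0],[0,0,0,0,0,0,0]]]' | sed -n 1,4p; python3 -c "
from h import *
s=eyes.snapshot('top');cv2.imwrite('pics/t9.png',s['pixels'][120:340,180:460,::-1].repeat(2,0).repeat(2,1))"
```

```text
t: 73.8
tcp_pos: [0.5975, 0.1144, 0.0434]
tool_rot: [0.693, 0.72, -0.001, -0.001]
force: [-0.9, -0.5, -0.0]
```

View pics/t9.png

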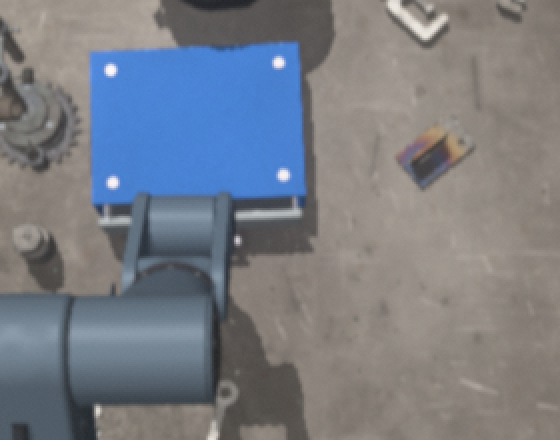

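The drawer is about 25–30 mm short of home (panel line at 200,218 against the case edge at 200,205). I'll push on in small steps.

```bash
python3 -m pendant '[[[0,0.008,0,0,0,0,0],[0,0.008,0,0,0,0,0],[0,0.006,0,0,0,0,0],[0,0,0,0,0,0,0]]]' | sed -n 2,4p; python3 -m pendant '[[[0,0.006,0,0,0,0,0],[0,0.004,0,0,0,0,0],[0,0,0,0,0,0,0]]]' | sed -n 2,4p;python3 -m pendant '[[[0,0.004,0,0,0,0,0],[0,0.003,0,0,0,0,0],[0,0,0,0,0,0,0]]]' | sed -n 2,4p
```

```text
tcp_pos: [0.617, 0.115, 0.0432]
tool_rot: [0.694, 0.72, 0.0, -0.001]
force: [0.1, -0.3, 0.1]
tcp_pos: [0.6249, 0.1153, 0.0432]
tool_rot: [0.694, 0.72, 0.0, -0.001]
force: [0.5, 0.1, -0.2]
tcp_pos: [0.63, 0.1156, 0.0431]
tool_rot: [0.694, 0.72, -0.0, -0.001]
force: [-0.8, 0.4, -0.5]
```

```bash
python3 -m pendant '[[[0,0.004,0,0,0,0,0],[0,0.003,0,0,0,0,0],[0,0,0,0,0,0,0]]]' | sed -n 2,4p;python3 -m pendant '[[[0,0.003,0,0,0,0,0],[0,0.003,0,0,0,0,0],[0,0,0,0,0,0,0]]]' | sed -n 2,4p;python3 -m pendant '[[[0,0.002,0,0,0,0,0],[0,0.002,0,0,0,0,0],[0,0,0,0,0,0,0]]]' | sed -n 2,4p
```

```text
tcp_pos: [0.6335, 0.1157, 0.0431]
tool_rot: [0.693, 0.72, -0.002, -0.003]
force: [-4.2, -1.1, 3.5]
tcp_pos: [0.6412, 0.116, 0.0432]
tool_rot: [0.694, 0.72, 0.001, -0.0]
force: [-0.5, 0.2, 0.4]
tcp_pos: [0.6418, 0.116, 0.0431]
tool_rot: [0.693, 0.721, -0.002, -0.002]
force: [-4.4, -1.2, 4.0]
```

```bash
python3 -m pendant '[[[0,0.002,0,0,0,0,0],[0,0.001,0,0,0,0,0],[0,0,0,0,0,0,0],[0,0,0,0,0,0,0]]]' | sed -n 2,4p
```

```text
tcp_pos: [0.6419, 0.116, 0.0431]
tool_rot: [0.693, 0.721, -0.003, -0.004]
force: [-8.7, -2.6, 7.8]
```

It's against the stop. Back off and check.

```bash
python3 -m pendant '[[[0,-0.01,0,0,0,0,0],[0,-0.03,0,0,0,0,0],[0,-0.05,0,0,0,0,0],[0,-0.05,0,0,0,0,0],[0,-0.02,-0.05,0,0,0,0],[0,0,-0.05,0,0,0,0],[0,0,-0.05,0,0,0,0],[-0.06,0,-0.05,0,0,0,0],[-0.06,0,0,0,0,0,0],[-0.06,0,0,0,0,0,0],[-0.06,0,0,0,0,0,0],[-0.06,0,0,0,0,0,0],[-0.06,0,0,0,0,0,0],[0,0,0,0,0,0,0],[0,0,0,0,0,0,0]]]' | sed -n 1,2p; python3 -c "
from h import *
s=eyes.snapshot('top');P=world(s)
m=(P[...,2]>.03)&(P[...,2]<.1)&(P[...,0]>.56)&(P[...,0]<.75)&(abs(P[...,1]-.116)<.01);q=P[m];print('handle/front x',np.sort(q[:,0])[:3],'panel',np.sort(q[q[:,2]>.06][:,0])[:3])
blobs(s,amin=80)
t=eyes.snapshot('scene')
cv2.imwrite('pics/e.png',np.vstack([s['pixels'][120:320,180:480],t['pixels'][150:380,100:400]])[:,:,::-1])"
```

```text
t: 77.65
tcp_pos: [0.5291, -0.1688, 0.1951]
handle/front x [0.65130917 0.65179813 0.65182145] panel [0.68090455 0.68110292 0.68249852]
px [394. 194.] n 91 mid 766 -212 size 15 65 ang 30.6 topmean [ 0.765 -0.21   0.05 ] ntop 56 yel 0 None
px [280. 226.] n 571 mid 669 116 size 36 297 ang 2.1 topmean [0.671 0.117 0.049] ntop 375 yel 0 None
px [399. 374.] n 112 mid 261 -223 size 67 19 ang 89.6 topmean [ 0.258 -0.214  0.025] ntop 112 yel 0 None
```

View pics/e.png

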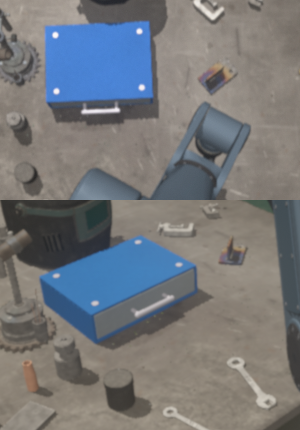

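The drawer is fully home: its panel is flush in the case, at (140,305) in the lower half of the picture. The bracket, weight and tin stand where they were, and the arm is clear.

```bash
python3 -c "
from station import job
print(job.sign_off())"
```

```text
the job is handed in; nothing more can be done
None
```

I rolled all three blanks on the bench to yellow up, laid them side by side in the drawer with yellow still on top, pushed the drawer past its click to the stop, and handed the job in after about 78 s.

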